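Empty a covered scoop of grinding balls into the wash tray

ROBOT

A 7-joint arm with a two-finger parallel gripper is mounted at the origin on the work surface. World frame = base frame: x ahead of the robot, y to its left, z up, the work surface at z = 0. Lengths are in m, angles in rad, forces in N, time in s.
With the tool pointing down it reaches from about 0.4 to 0.875 m from the base axis. Payload 6.5 kg.
Tool frame: the origin (TCP) lies at the very end of the fingers, on their centre line; the grasp point (between the pads) lies 19 mm behind it; z points along the fingers, y is the direction in which the jaws open and shut (so a half turn about z gives the same grasp; the last joint's range is limited). The gripper opens to 88 mm and grips with 3 to 60 N. Pads are 18 mm wide; open, the fingers measure 123 mm over their backs; the gripper's body (75 mm by 187 mm) begins 45 mm behind the grasp point.
Start: joints at [1.235, 0.536, -0.004, 1.538, 0.003, 1.067, -0.071], TCP at [0.173, -0.626, 0.239] pointing down, gripper open.
Joint ranges: [-2.7, 2.7], [-0.37, 2.16], [-1.27, 1.26], [0.24, 2.4], [-1.31, 4.45], [0.19, 1.91], [-2.76, 2.76]. Speed limits (rad/s): [2.39, 2.39, 3.14, 3.14, 3.14, 3.14, 3.14].

INTERFACE

Orientations are given as a rotation vector (axis times angle).
In Python, from bench import manip gives the robot as it stands.
- The arm moves only by the tool servo_tool, never from a script. Its argument "deltas" is text: rows parted by semicolons, each of 6 numbers parted by spaces: the shift along the tool's x, y, z scaled (see below), then the turn, a rotation vector about the tool's x, y, z scaled (see below). A call has 1 to 8 rows; each row shifts and turns the pose as measured when the row begins, along the tool's axes as they then stand; what a row does not reach is not made up. The controller multiplies each number of a shift by 0.02 m and each number of a turn by 4 degrees. A row lasts 1/10 s, in which the tool goes at most 50 mm and 8.59 degrees, less where a joint would pass 70% of its speed; a pose out of reach is approached as far as the arm can. A call with a number of a shift or a turn outside -1 to 1 is refused whole. A call with a gripper value outside its range is refused whole. "claw" is the opening, from -1 (shut) to 1 (fully open), set as the call begins (left out, the last holds). The fingers move at their own pace and stop on an object; the grip force is fixed at half the most. Time passes only in rows, so rows that do not move let the fingers close. It gives the time, the measured TCP pose, the force and the opening at its end, in the units of the state.
- manip.get_obs(): the state, without advancing time (a new reading comes with each control period).
- manip.read_camera(name): name is "scene" or "top" or "wrist"; returns the picture (480x640x3 uint8, red, green, blue); there is no depth.
- manip.get_calibration(name): a dict with "mtx" (3x3 intrinsics, pixels), "k1" (the pictures are not rectified: a ray, as slopes to the right and down, at radius r is drawn at 1 + k1 r^2 times it, then the intrinsics apply), "view" (4x4, takes a point from world to camera coordinates); the wrist camera has in their place "mount" (4x4, takes a point from camera to tool coordinates, whose origin is the TCP and whose axes are the flange's). Camera axes: x right, y down, z forward; pixel columns grow to the right and rows downward; lengths in m; the calibration is good to about 2 mm. A picture is of the moment at which its call begins: read the wrist's pose just before it. get_calibration takes no time and is no camera call.
- manip.sign_off(): hands the job in, once; it reports no verdict.
Trained networks look in the newest picture that a camera, given by its name, has taken for a name from the list of things; names that differ only in an ending like _2 or _b are one class to them, and where a whole thing is asked for, a point or a joint stands for the part that bears it (a point fixed in the world has none). Each returns a list of dicts, best first, with "confidence" (0 to 1); they miss things now and then, are a little off and sometimes report something else, mostly with a low value. They report only what shows in the picture. A call takes as long as a camera call. They do not tell look-alikes from the thing itself.
- manip.boxes_of(name, camera): "extent" ([left, top, right, bottom] in pixels, round what is visible of it).
- manip.trace(name, camera): "pixels" (480x640 bool, what is visible of it) and "extent" ([left, top, right, bottom] in pixels, round what is visible of it).
The state is a dict: "t": time; "joint_positions": joint angles; "qd": joint speeds; "joint_efforts": joint torques, N m; "eef_pos": TCP position; "orientation": TCP orientation; "contact_force": force on the tool from outside, world axes, zero at the start; "torque": the same for the moment, N m; "opening": finger opening in m.
Only numpy, scipy, OpenCV 4.12 (cv2) and the standard library are available. Lean on these libraries where they do the work, as an engineer would, in place of code of your own. Each camera call takes 0.05 s, during which the arm holds its last target.

TASK

Carry the covered metal scoop from its steel plate to the middle of the rubber mat, pinching its fin and the tab of its loose lid together so that the fingers hold the lid shut all the way, and let go of it there. Slide the lid forward out of the scoop and lay it flat on the bench, tab up. Then take the scoop again, tip all four balls into the white tray without losing any, and stand the empty scoop back upright in the middle of the mat; leave the jar, beaker and wrench where they are.

Things in the scene. Friction and masses are not known exactly. Their poses are not given: they have to be found in the camera images.
- scoop_mid (a point): Aluminium scoop, 204 mm long (x), 58 wide (y), loose, 0.6 kg with lid and balls. Point: centre of its length and width, 22 mm above its underside; z up, -x its front (pouring end, at x = -102 mm). Flat parallel side walls, 58 mm apart outside, 44 mm high, from x = -102 to +54 mm; then a black grip to +102, 36 wide, 30 high. It balances near x = +24 mm when full, +45 when empty.
- scoop_fin (a point): Middle of the top of the scoop's upright fin: 6 mm thick in x, 24 mm wide in y, at x = +24 to +30 mm from scoop_mid; top 86 mm above the scoop's underside, free of the body from 46 mm up. With the lid shut its tab stands 1 mm before the fin: both together are 15 mm thick along x and can be pinched from above.
- scoop_lip (a point): Middle of the scoop's front lip, at x = -102 mm from scoop_mid and 36 mm above the underside. Inside, the floor is flat in the 50 mm before the fin and then rises to this lip as a 25 degree ramp, so the balls roll out over the lip only when the nose is tipped down well past 25 degrees (about 50 is good).
- scoop_lugs (a point): Point midway between two small lugs on the scoop's side walls (x = -8 to +20 mm from scoop_mid, over 22 mm to either side, tops 46 mm above the underside). They reach over the edges of the shut lid's rear end: it cannot be lifted until slid forward (scoop -x) by 32 mm or more.
- lid_tab (a point): Loose steel lid, 90 g: flat plate 123 x 49.5 x 4 mm with an upright tab at its rear, 8 mm thick (x), 40 wide (y; wider than the fin, so it can be taken alone by its side edges), top 48 mm above the plate's underside. Point: the tab's centre, 26 mm above that underside. z up; plate from 4 mm behind to 119 ahead (-x). Shut: at x +19, z +40 mm from scoop_mid.
- ball0_center (a point): Steel grinding ball, 20 mm across, 33 g, inside the scoop; its centre.
- ball1_center (a point): A second such ball, in the scoop; its centre.
- ball2_center (a point): A third such ball, in the scoop; its centre.
- ball3_center (a point): A fourth such ball, in the scoop; its centre.
- plate: Dark steel plate 240 x 140 x 20 mm, fixed on the bench, on which the scoop stands at the start; origin at the centre of its underside (bench level). Plate and mat may be on either side of the tray.
- mat: Black rubber mat 260 (x) x 130 (y) x 3 mm, fixed flat on the bench; origin at the centre of its underside (bench level), long side along its x.
- tray: White open tray 200 (x) x 160 (y) x 45 mm outside, walls and floor 10 mm thick, fixed; origin at the centre of its underside (bench level).
- jar: White closed jar, 64 mm across, 85 mm high, a bystander; origin at the centre of its underside.
- beaker: Glass beaker, 68 mm across, 85 mm high, a bystander; origin at the centre of its underside.
- wrench: Steel wrench 160 mm long lying on the bench, a bystander; origin at the middle of its underside.
Things that resemble listed ones, but are neither listed nor needed, are in the scene too. Leave any green, pink or purple look-alike of the part that bears lid_tab alone.

How it is judged:
On the way, in this order (a step that is already met when the one before it is completed fails the run):
1. the scoop is lifted with its lid shut and the fingers on both lid and scoop (height (world z) of scoop_mid above 0.085 m and contact force between the fingers and lid above 0.5 N and contact force between the fingers and scoop above 0.5 N and x of lid_tab in the frame of scoop_mid between 0.011 and 0.026 m and z of lid_tab in the frame of scoop_mid between 0.034 and 0.046 m), for 0.2 s.
2. the scoop stands in the middle of the mat, lid still shut, let go (horizontal distance between scoop_mid and mat below 0.05 m and height (world z) of scoop_mid below 0.033 m and angle between scoop_mid's own z axis and vertical below 0.1 rad and x of lid_tab in the frame of scoop_mid between 0.011 and 0.026 m and z of lid_tab in the frame of scoop_mid between 0.034 and 0.046 m and contact force between the fingers and scoop below 0.1 N and contact force between the fingers and lid below 0.1 N), for 0.1 s.
3. the lid lies flat on the bench while the scoop stands on the mat (horizontal distance between scoop_mid and mat below 0.05 m and height (world z) of scoop_mid below 0.033 m and angle between scoop_mid's own z axis and vertical below 0.1 rad and height (world z) of lid_tab below 0.034 m and angle between lid_tab's own z axis and vertical below 0.12 rad and contact force between the fingers and lid below 0.1 N), for 0.1 s.
4. all four balls have been tipped into the tray (x of ball0_center in the frame of tray between -0.095 and 0.095 m and y of ball0_center in the frame of tray between -0.075 and 0.075 m and z of each of ball0_center, ball1_center, ball2_center, ball3_center in the frame of tray below 0.05 m and x of ball1_center in the frame of tray between -0.095 and 0.095 m and y of ball1_center in the frame of tray between -0.075 and 0.075 m and x of ball2_center in the frame of tray between -0.095 and 0.095 m and y of ball2_center in the frame of tray between -0.075 and 0.075 m and x of ball3_center in the frame of tray between -0.095 and 0.095 m and y of ball3_center in the frame of tray between -0.075 and 0.075 m), for 0.2 s.
At the end, for the whole second after the job is handed in: All four balls are in the tray; the empty scoop stands upright (within 0.1 rad) on the mat, its centre within 50 mm of the mat's centre; the lid lies flat on the bench (or on the mat, but not in the tray), tab up (within 0.12 rad); both are at rest and let go (all of step 4 and horizontal distance between scoop_mid and mat below 0.05 m and height (world z) of scoop_mid below 0.033 m and angle between scoop_mid's own z axis and vertical below 0.1 rad and height (world z) of lid_tab below 0.034 m and angle between lid_tab's own z axis and vertical below 0.12 rad and linear speed of each of scoop, lid below 0.02 m/s); the robot touches nothing.
It fails at once if the scoop is in the air with its lid on but no finger holding the lid (height (world z) of scoop_mid above 0.065 m and contact force between lid and scoop above 0.05 N and contact force between the fingers and lid below 0.01 N).
It fails at once if the lid slides open while the scoop is carried (height (world z) of scoop_mid above 0.065 m and contact force between lid and scoop above 0.05 N and x of lid_tab in the frame of scoop_mid below 0.009 m).
It fails at once if a ball falls onto the bench, the mat or the floor (height (world z) of any of ball0_center, ball1_center, ball2_center, ball3_center below 0.0155 m).
It fails at once if the jar, beaker or wrench is moved more than 30 mm or a vessel is tipped (distance of any of jar, beaker, wrench from where it was at the start of the episode above 0.03 m or angle between any of jar, beaker's own z axis and vertical above 0.3 rad).
It also fails if it takes over 72 s, if anything falls off the work surface, if the arm or the gripper's body presses on something with over 40 N, if the wrist force passes 120 N, or if a joint passes its speed limit or range.

## Working session

There is one attempt and no reset: what is moved stays moved. The work goes in short steps, Python scripts to look and compute and a tool call to move; the robot and the scene stay as the last step left them, time stands still between calls to the robot, and variables do not carry over. Pictures are saved under pics/ and viewed, and the job is handed in when it is done.

Besides the shell and the picture viewer there is one more tool, called by a JSON object that holds its "fn" and its "kwargs". servo_tool: Moves the arm, as the interface text tells. Its arguments: {"type":"object","properties":{"deltas":{"type":"string"},"claw":{"type":"number"}},"required":["deltas"]}

```bash
ls; mkdir -p pics; python3 - <<'E'
from bench import manip
import cv2,numpy as np
print(manip.get_obs())
for c in ["scene","top","wrist"]:
    im=manip.read_camera(c); cv2.imwrite(f"pics/{c}0.png",im[:,:,::-1])
    print(c,manip.get_calibration(c))
E
```

```text
pics
{'t': 0.0, 'joint_positions': array([ 1.23480425,  0.5371785 , -0.00440279,  1.53886737,  0.00264772,
        1.06728404, -0.07121971]), 'qd': array([ 0.00043039,  0.0010384 , -0.00018289, -0.00050435,  0.00043768,
       -0.00094814, -0.00276767]), 'joint_efforts': array([-4.81314692e-04, -5.70981932e+01,  9.90933403e-01, -2.51598144e+01,
       -5.60607493e-02,  1.79393491e-02,  1.64197295e-04]), 'eef_pos': array([ 0.17303129, -0.62591157,  0.23783368]), 'orientation': array([-3.11137626e+00, -4.22347289e-01,  6.54685104e-04]), 'contact_force': array([0.16630043, 0.02927751, 0.02295632]), 'torque': array([ 0.02142698, -0.03626531,  0.00806   ]), 'opening': 0.08801939869225481}
scene {'mtx': array([[449.21710722,   0.        , 318.65687407],
       [  0.        , 449.21710722, 244.85872892],
       [  0.        ,   0.        ,   1.        ]]), 'k1': -0.08956726283194029, 'view': array([[-0.70028289,  0.71373926, -0.01342185,  0.37340475],
       [ 0.59116558,  0.56927578, -0.57135658, -0.36480859],
       [-0.40015889, -0.40804577, -0.82059217,  1.44856336],
       [ 0.        
[... 436 characters left out ...]
e-01,  3.12904837e-03, -9.86288857e-01,
         1.29091654e+00],
       [ 0.00000000e+00,  0.00000000e+00,  0.00000000e+00,
         1.00000000e+00]])}
wrist {'mtx': array([[407.93254714,   0.        , 317.49271272],
       [  0.        , 407.93254714, 235.17252397],
       [  0.        ,   0.        ,   1.        ]]), 'k1': 0.030066053558931622, 'mount': array([[ 2.71772102e-04, -9.62481345e-01, -2.71347721e-01,
         7.06431599e-02],
       [ 9.99999926e-01,  3.35297211e-04, -1.87748873e-04,
        -8.47126786e-04],
       [ 2.71686922e-04, -2.71347650e-01,  9.62481366e-01,
        -1.46428418e-01],
       [ 0.00000000e+00,  0.00000000e+00,  0.00000000e+00,
         1.00000000e+00]])}
```

View pics/top0.png

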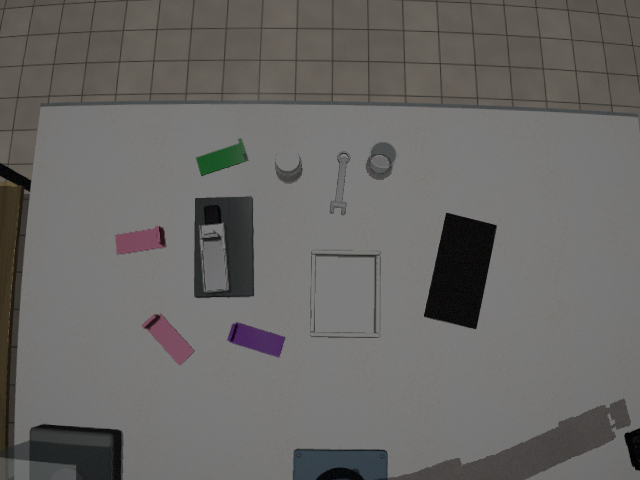

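View pics/scene0.png

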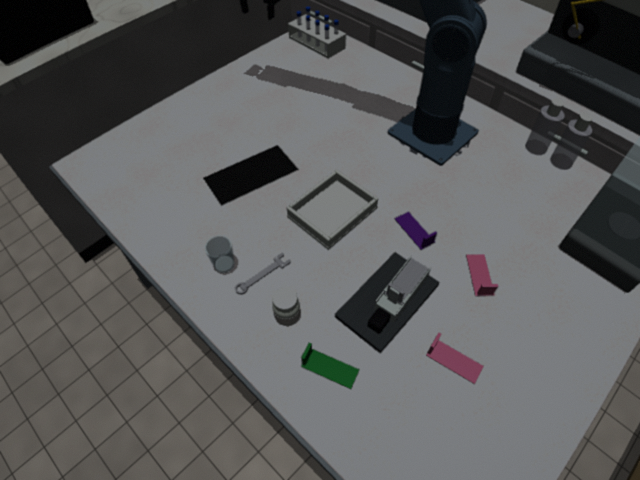

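View pics/wrist0.png

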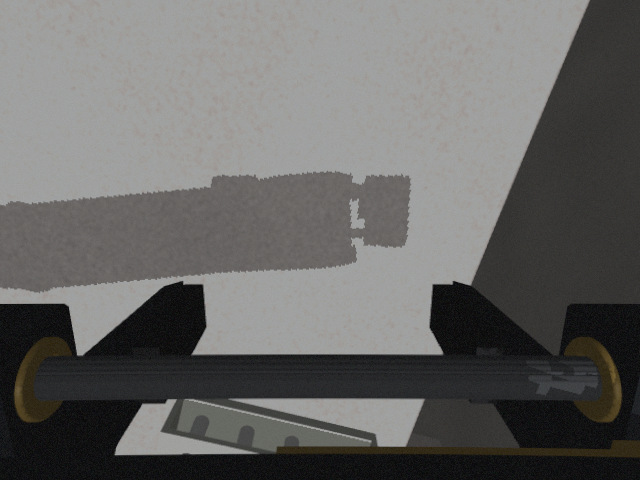

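```bash
cat > h.py <<'E'
from bench import manip
import cv2,numpy as np
from scipy.spatial.transform import Rotation as R
def cal(c):
    k=manip.get_calibration(c)
    if c!="wrist": return k["mtx"],k["k1"],k["view"]
    o=manip.get_obs(); T=np.eye(4);T[:3,:3]=R.from_rotvec(o["orientation"]).as_matrix();T[:3,3]=o["eef_pos"]
    return k["mtx"],k["k1"],np.linalg.inv(T@k["mount"])
def proj(P,C):
    M,k1,V=C; P=np.atleast_2d(P); q=P@V[:3,:3].T+V[:3,3]; s=q[:,:2]/q[:,2:]
    s=s*(1+k1*(s**2).sum(1,keepdims=True)); return s@M[:2,:2].T+M[:2,2]
def unproj(px,z,C):
    M,k1,V=C; px=np.atleast_2d(px).astype(float)
    d=np.array([k1,0,0,0,0.])
    s=cv2.undistortPoints(px[:,None],M,d)[:,0]
    r=np.c_[s,np.ones(len(s))]@V[:3,:3]; c=-V[:3,:3].T@V[:3,3]
    return c+r*((z-c[2])/r[:,2:])
def ob():
    o=manip.get_obs(); Rm=R.from_rotvec(o["orientation"]).as_matrix()
    print("t %.2f"%o["t"],"p",o["eef_pos"].round(4),"x",Rm[:,0].round(3),"y",Rm[:,1].round(3),"z",Rm[:,2].round(3),"open %.4f"%o["opening"],"F",o["contact_force"].round(1),"q",o["joint_positions"].round(3)); return o
def snap(c,n,crop=None,up=1):
    im=manip.read_camera(c)[:,:,::-1].copy(); 
    w=im if crop is None else cv2.resize(im[crop[1]:crop[3],crop[0]:crop[2]],None,fx=up,fy=up,interpolation=cv2.INTER_CUBIC)
    cv2.imwrite(f"pics/{n}.png",w); return im
E
python3 - <<'E'
from h import *
im=snap("top","t1"); 
C=cal("top")
for n,z in [("plate",.02),("mat",.003),("tray",.045),("scoop_mid",.064),("jar",.085),("beaker",.085),("wrench",.005),("lid_tab",.06)]:
    for d in manip.trace(n,"top")[:5]:
        m=d["pixels"].astype(np.uint8); cs,_=cv2.findContours(m,0,2)
        c=max(cs,key=cv2.contourArea)[:,0].astype(np.float32)
        w=unproj(c,z,C)[:,:2].astype(np.float32)
        print(n,round(d["confidence"],2),np.round(d["extent"]),[np.round(v,3) for v in cv2.minAreaRect(w)])
E
```

```text
plate 0.57 [192. 195. 255. 299.] [array([0.582, 0.285]), array([0.243, 0.143]), np.float64(1.847)]
mat 0.88 [424. 210. 497. 331.] [array([ 0.534, -0.285]), array([0.136, 0.263]), np.float64(76.739)]
tray 0.61 [308. 248. 378. 336.] [array([ 0.472, -0.005]), array([0.2  , 0.162]), np.float64(0.582)]
scoop_mid 0.62 [198. 205. 229. 289.] [array([0.573, 0.288]), array([0.201, 0.059]), np.float64(21.454)]
jar 0.61 [272. 147. 303. 182.] [array([0.765, 0.131]), array([0.08 , 0.065]), np.float64(1.043)]
beaker 0.7 [366. 142. 401. 176.] [array([ 0.786, -0.089]), array([0.063, 0.083]), np.float64(89.647)]
wrench 0.79 [332. 153. 351. 216.] [array([0.745, 0.004]), array([0.034, 0.152]), np.float64(82.693)]
wrench 0.21 [309. 248. 382. 339.] [array([ 0.475, -0.007]), array([0.169, 0.207]), np.float64(89.037)]
lid_tab 0.89 [138. 315. 194. 364.] [array([0.362, 0.396]), array([0.129, 0.052]), np.float64(46.351)]
lid_tab 0.81 [198. 136. 250. 174.] [array([0.791, 0.292]), array([0.061, 0.119]), np.float64(18.54)]
lid_tab 0.77 [225. 320. 284. 358.] [array([0.364, 0.197]), array([0.124, 0.05 ]), np.float64(73.529)]
lid_tab 0.57 [206. 234. 224. 289.] [array([0.539, 0.299]), array([0.128, 0.049]), np.float64(7.389)]
```

```bash
python3 - <<'E'
from h import *
snap("top","t2",(180,180,270,310),4.5)
snap("scene","s2",(330,240,450,350),6)
E
```

```text
(no output)
```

View pics/t2.png

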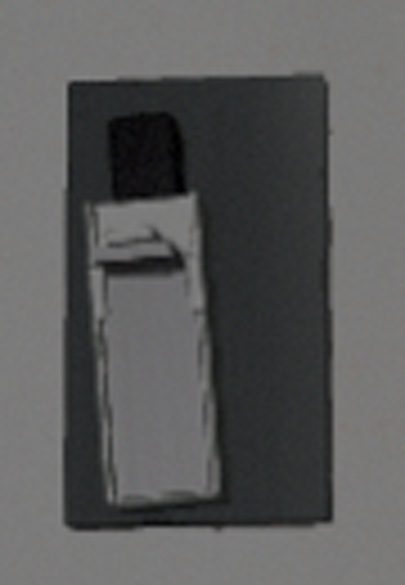

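View pics/s2.png

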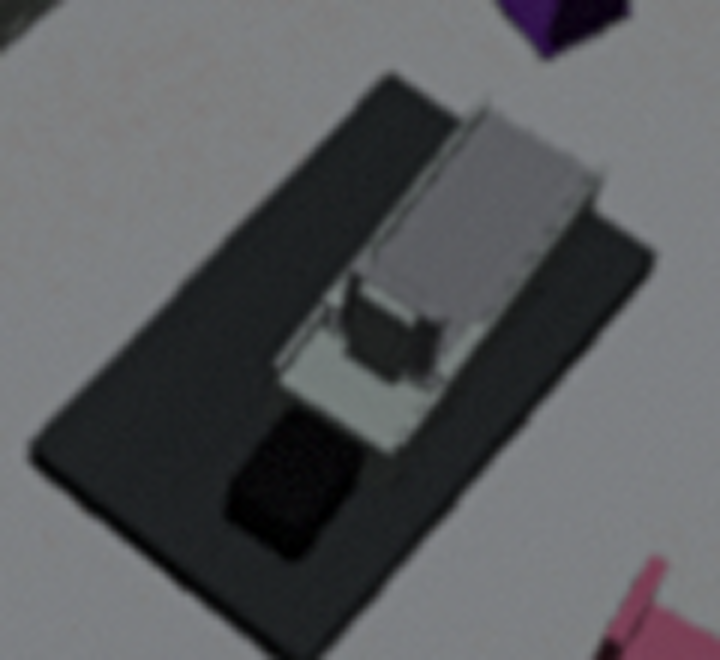

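```bash
python3 - <<'E'
from h import *
C=cal("top")
p=np.array([(86,205),(198,195),(220,497),(108,507)])/4.5+180
w=unproj(p,.064,C)[:,:2];print(w.round(4))
f=(w[2]+w[3])/2; r=(w[0]+w[1])/2; d=r-f; L=np.linalg.norm(d); u=d/L
print(L,np.linalg.norm(w[0]-w[1]),np.degrees(np.arctan2(u[1],u[0])), "mid",f+u*.102, r+u*(.102-.156))
# model check in both
mid=(f+u*.102+r-u*(.054-0))/2
v=np.array([-u[1],u[0]])
for c in ["top","scene"]:
    im=snap(c,"x"); Cc=cal(c)
    def P(x,y,z): return [*(mid+u*x+v*y),z]
    segs=[]
    def poly(pts):
        q=proj(np.array([P(*a) for a in pts]),Cc); 
        s=6 if c=="scene" else 5; o=(330,240) if c=="scene" else (180,180)
        q=((q-o)*s).astype(int); return q.reshape(-1,1,2)
    s=6 if c=="scene" else 5; o=(330,240,450,350) if c=="scene" else (180,180,270,300)
    big=cv2.resize(im[o[1]:o[3],o[0]:o[2]],None,fx=s,fy=s,interpolation=cv2.INTER_CUBIC)
    for pts in [[(-.102,-.029,.064),(.054,-.029,.064),(.054,.029,.064),(-.102,.029,.064)],[(.024,-.012,.106),(.03,-.012,.106),(.03,.012,.106),(.024,.012,.106)],[(.054,-.018,.05),(.102,-.018,.05),(.102,.018,.05),(.054,.018,.05)],[(.015,-.02,.104),(.023,-.02,.104),(.023,.02,.104),(.015,.02,.104)]]:
        cv2.polylines(big,[poly(pts)],True,(0,0,255),1)
    cv2.imwrite(f"pics/m_{c}.png",big)
E
```

```text
[[0.6217 0.3355]
 [0.6277 0.2774]
 [0.4725 0.2603]
 [0.4664 0.3173]]
0.15624579166983876 0.05842521335979878 6.490041969580266 mid [0.57079837 0.30031408] [0.57104259 0.30034186]
```

View pics/m_top.png

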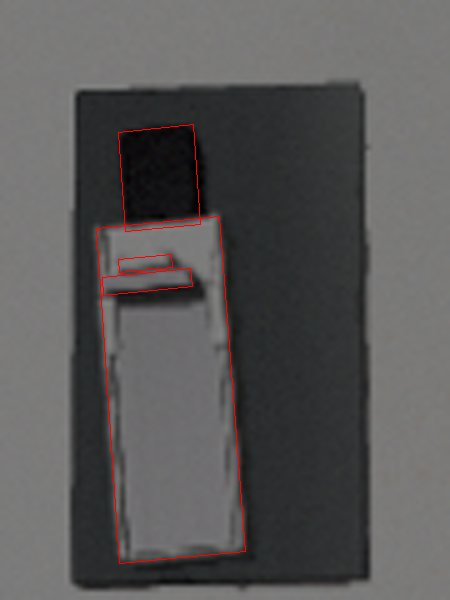

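View pics/m_scene.png

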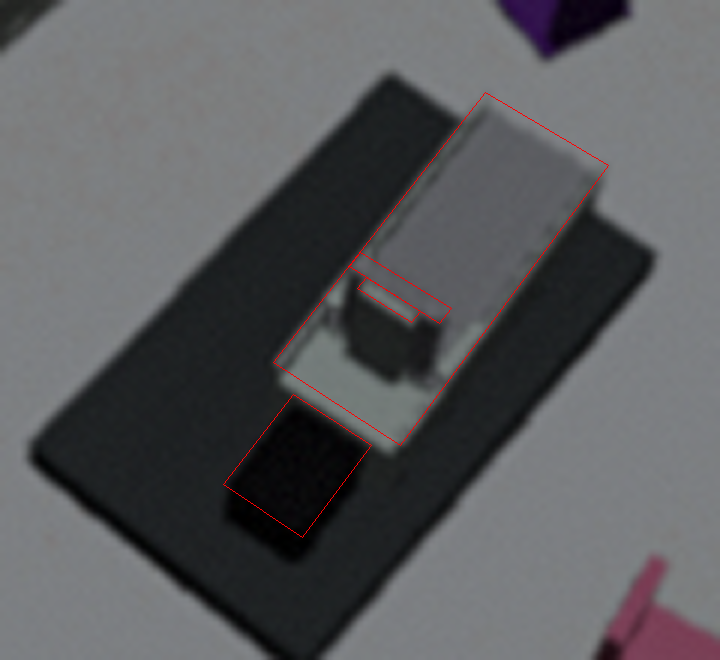

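```bash
cat >> h.py <<'E'
def Rdown(yaw_y,tilt=0):
    """tool y horizontal at yaw_y deg, z down; tilt: turn about tool x deg"""
    a=np.radians(yaw_y); y=np.array([np.cos(a),np.sin(a),0]); z=np.array([0,0,-1.]); x=np.cross(y,z)
    return np.c_[x,y,z]@R.from_rotvec([np.radians(tilt),0,0]).as_matrix()
def plan(p,Rt,rows=8,dmax=1.0,tmax=1.0,off=(0,0,0),start=None):
    o=manip.get_obs(); P=o["eef_pos"].copy(); A=R.from_rotvec(o["orientation"]).as_matrix()
    p=np.array(p,float)
    out=[]
    for i in range(rows):
        e=A.T@(p-P)/.02; t=R.from_matrix(A.T@Rt).as_rotvec(degrees=True)/4
        n=max(1,abs(e).max()/dmax,abs(t).max()/tmax)
        ne=max(1,abs(e).max()/dmax); nt=max(1,abs(t).max()/tmax)
        e=(e/ne).round(2); t=(t/nt).round(2)
        out.append(" ".join("%g"%v for v in [*e,*t]))
        P=P+A@e*.02; A=A@R.from_rotvec(t*4,degrees=True).as_matrix()
    print("; ".join(out)); print("left",(p-P).round(4), (R.from_matrix(A.T@Rt).as_rotvec(degrees=True)).round(2))
E
python3 - <<'E'
from h import *
plan([.5,-.1,.24],Rdown(6.5),8)
E
```

```text
1 -0.92 -0 0 0 -1; 1 -0.8 -0 0 0 -1; 1 -0.69 -0 -0 0 -1; 1 -0.59 -0 -0 0 -1; 1 -0.5 -0 -0 0 -1; 1 -0.42 -0 -0 0 -1; 1 -0.34 -0 -0 0 -1; 1 -0.26 -0 -0 0 -1
left [0.2284 0.3684 0.0013] [ -0.     0.   -49.04]
```

{"fn": "servo_tool", "kwargs": {"deltas": "1 -0.92 0 0 0 -1; 1 -0.8 0 0 0 -1; 1 -0.7 0 0 0 -1; 1 -0.6 0 0 0 -1; 1 -0.5 0 0 0 -1; 1 -0.4 0 0 0 -1; 1 -0.3 0 0 0 -1; 1 -0.3 0 0 0 -1", "claw": 1}}

```text
t: 1.6
eef_pos: [0.2715, -0.4648, 0.2386]
orientation: [2.862, 1.288, -0.004]
contact_force: [-0.8, 0.0, 0.6]
opening: 0.0879
```

```bash
python3 - <<'E'
from h import *
ob()
plan([.5,-.1,.24],Rdown(6.5),8)
E
```

```text
t 1.60 p [ 0.2715 -0.4648  0.2386] x [ 0.663  0.748 -0.004] y [ 0.748 -0.663  0.001] z [-0.001 -0.004 -1.   ] open 0.0879 F [-0.8  0.   0.6] q [ 1.104  0.353 -0.184  1.83   0.081  0.964  0.16 ]
1 -0.17 -0.01 -0 0 -1; 1 -0.1 -0.01 -0 0.01 -1; 1 -0.03 -0.01 -0 0 -1; 1 0.04 -0.01 -0 0.01 -1; 1 0.12 -0 -0 0 -1; 1 0.19 -0.01 -0 0.01 -1; 1 0.26 -0 -0 0 -1; 1 0.34 -0 -0 0.01 -1
left [0.1421 0.2269 0.0008] [-1.000e-02  6.000e-02 -1.605e+01]
```

{"fn": "servo_tool", "kwargs": {"deltas": "1 0.2 0 0 0 -1; 1 0.2 0 0 0 -1; 1 0.2 0 0 0 -1; 1 0.3 0 0 0 -1; 1 0.3 0 0 0 -1; 1 0.3 0 0 0 -1; 1 0.4 0 0 0 -1; 1 0.4 0 0 0 -1"}}

```text
t: 2.4
eef_pos: [0.3929, -0.3324, 0.2383]
orientation: [2.349, 2.081, -0.005]
contact_force: [0.3, -0.2, -1.3]
opening: 0.0883
```

```bash
python3 - <<'E'
from h import *
ob()
plan([.593,.303,.22],Rdown(6.5),8)
E
```

```text
t 2.40 p [ 0.3929 -0.3324  0.2383] x [ 0.12   0.993 -0.005] y [ 0.993 -0.12   0.   ] z [-0.    -0.005 -1.   ] open 0.0883 F [ 0.3 -0.2 -1.3] q [ 0.922  0.332 -0.378  1.879  0.152  0.956  0.355]
1 0.19 0.02 -0 0.02 -1; 1 0.26 0.03 -0 0.02 -1; 1 0.34 0.03 -0 0.02 -1; 1 0.42 0.03 -0 0.01 -0.35; 1 0.44 0.03 -0 -0 -0; 1 0.44 0.03 -0 -0 -0; 1 0.44 0.03 -0 -0 -0; 1 0.44 0.03 -0 -0 -0
left [ 0.1487  0.4721 -0.0135] [-0.   -0.02 -0.02]
```

{"fn": "servo_tool", "kwargs": {"deltas": "1 0.3 0 0 0 -1; 1 0.3 0 0 0 -1; 1 0.4 0 0 0 -1; 1 0.4 0 0 0 -0.6; 1 0.4 0 0 0 0; 1 0.4 0 0 0 0; 1 0.4 0 0 0 0; 1 0.4 0 0 0 0"}}

```text
t: 3.2
eef_pos: [0.4433, -0.1537, 0.2375]
orientation: [2.03, 2.394, -0.006]
contact_force: [0.1, 0.4, -0.3]
opening: 0.0878
```

{"fn": "servo_tool", "kwargs": {"deltas": "1 0.4 0 0 0 0; 1 0.4 0 0 0 0; 1 0.4 0 0 0 0; 1 0.4 0 0 0 0; 1 0.4 0 0 0 0; 1 0.4 0 0 0 0; 1 0.4 0 0 0 0; 1 0.4 0 0 0 0"}}

```text
t: 4.0
eef_pos: [0.4772, 0.0291, 0.2368]
orientation: [2.011, 2.408, -0.01]
contact_force: [-0.4, 0.3, 0.0]
opening: 0.0883
```

```bash
python3 - <<'E'
from h import *
ob()
plan([.593,.303,.19],Rdown(6.5),8)
plan([.593,.303,.19],Rdown(6.5),16)
E
```

```text
t 4.00 p [0.4772 0.0291 0.2368] x [-0.179  0.984 -0.007] y [ 0.984  0.178 -0.002] z [-0.001 -0.007 -1.   ] open 0.0883 F [-0.4  0.3  0. ] q [ 0.366  0.309 -0.622  1.953  0.228  0.95  -0.189]
1 0.65 0.18 -0.03 0.1 0.95; 1 0.56 0.18 0 0 -0; 1 0.56 0.18 0 0 -0; 1 0.56 0.18 0 0 -0; 1 0.56 0.18 0 0 -0; 1 0.57 0.18 0 0 -0; 1 0.56 0.18 0 0 -0; 1 0.57 0.18 0 0 -0
left [ 0.0441  0.1039 -0.0178] [ 0.01  0.01 -0.02]
1 0.65 0.18 -0.03 0.1 0.95; 1 0.56 0.18 0 0 -0; 1 0.56 0.18 0 0 -0; 1 0.56 0.18 0 0 -0; 1 0.56 0.18 0 0 -0; 1 0.57 0.18 0 0 -0; 1 0.56 0.18 0 0 -0; 1 0.57 0.18 0 0 -0; 1 0.56 0.18 0 0 -0; 1 0.57 0.18 0 0 -0; 1 0.56 0.18 0 0 -0; 1 0.57 0.18 0 0 -0; 0.91 0.52 0.17 0 0 -0; 0 -0 -0 0 0 -0; 0 -0 -0 0 0 -0; 0 -0 -0 0 0 -0
left [-0.0001  0.0001  0.    ] [ 0.01  0.01 -0.02]
```

{"fn": "servo_tool", "kwargs": {"deltas": "1 0.65 0.2 0 0.1 0.9; 1 0.6 0.2 0 0 0; 1 0.6 0.2 0 0 0; 1 0.6 0.2 0 0 0; 1 0.6 0.2 0 0 0; 1 0.6 0.2 0 0 0; 1 0.6 0.2 0 0 0; 1 0.6 0.2 0 0 0"}}

```text
t: 4.8
eef_pos: [0.5499, 0.2139, 0.2036]
orientation: [2.074, 2.359, -0.005]
contact_force: [0.3, -0.7, 0.3]
opening: 0.0881
```

```bash
python3 - <<'E'
from h import *
ob()
plan([.593,.303,.19],Rdown(6.5),8)
E
```

```text
t 4.80 p [0.5499 0.2139 0.2036] x [-0.128  0.992 -0.002] y [ 0.992  0.128 -0.002] z [-0.002 -0.003 -1.   ] open 0.0881 F [ 0.3 -0.7  0.3] q [-0.016  0.547 -0.593  1.706  0.354  1.001 -0.609]
1 0.65 0.16 -0.03 0.04 0.21; 1 0.63 0.16 0 -0 0; 1 0.63 0.16 0 -0 0; 1 0.64 0.17 0 -0 0; 0.18 0.11 0.03 0 -0 0; -0 -0 -0 0 -0 0; -0 -0 -0 0 -0 0; -0 -0 -0 0 -0 0
left [-0.     -0.0001  0.    ] [ 0.   -0.02  0.01]
```

{"fn": "servo_tool", "kwargs": {"deltas": "1 0.65 0.2 0 0 0.2; 1 0.6 0.2 0 0 0; 1 0.6 0.2 0 0 0; 1 0.6 0.2 0 0 0; 0.3 0.3 0 0 0 0; 0 0 0 0 0 0"}}

```text
t: 5.4
eef_pos: [0.5903, 0.3173, 0.1855]
orientation: [-2.075, -2.356, 0.007]
contact_force: [-0.4, 0.4, -0.8]
opening: 0.0885
```

```bash
cat > wr.py <<'E'
from h import *
import sys
def overlay(mid,yaw,base,name,lid=True,cams=("wrist","top"),lidx=0):
    u=np.array([np.cos(np.radians(yaw)),np.sin(np.radians(yaw))]);v=np.array([-u[1],u[0]])
    for c in cams:
        Cc=cal(c); im=snap(c,"x")
        S=[[(-.102,-.029,.044),(.054,-.029,.044),(.054,.029,.044),(-.102,.029,.044)],[(.024,-.012,.086),(.03,-.012,.086),(.03,.012,.086),(.024,.012,.086)],[(.054,-.018,.03),(.102,-.018,.03),(.102,.018,.03),(.054,.018,.03)]]
        if lid: S.append([(.015+lidx,-.02,.084),(.023+lidx,-.02,.084),(.023+lidx,.02,.084),(.015+lidx,.02,.084)])
        if c=="top": 
            q=proj([[*mid,.03]],Cc)[0]; x0,y0=(q-[50,65]).astype(int); s=4.5; x0=max(x0,0);y0=max(y0,0)
            im=cv2.resize(im[y0:y0+130,x0:x0+100],None,fx=s,fy=s,interpolation=cv2.INTER_CUBIC)
        elif c=="scene":
            q=proj([[*mid,.03]],Cc)[0]; x0,y0=(q-[60,50]).astype(int); s=6
            im=cv2.resize(im[y0:y0+100,x0:x0+120],None,fx=s,fy=s,interpolation=cv2.INTER_CUBIC)
        else: x0=y0=0;s=1
        for pts in S:
            q=proj(np.array([[*(np.array(mid)+u*x+v*y),base+z] for x,y,z in pts]),Cc)
            cv2.polylines(im,[np.round((q-[x0,y0])*s).astype(int).reshape(-1,1,2)],True,(0,0,255),1)
        cv2.imwrite(f"pics/{name}_{c}.png",im)
E
python3 - <<'E'
from wr import *
ob(); overlay((.571,.3003),6.5,.02,"a",cams=("wrist",))
E
```

```text
t 5.40 p [0.5903 0.3173 0.1855] x [-0.127  0.992 -0.001] y [ 0.992  0.126 -0.005] z [-0.005 -0.002 -1.   ] open 0.0885 F [-0.4  0.4 -0.8] q [-0.198  0.697 -0.563  1.494  0.399  1.073 -0.722]
```

View pics/a_wrist.png

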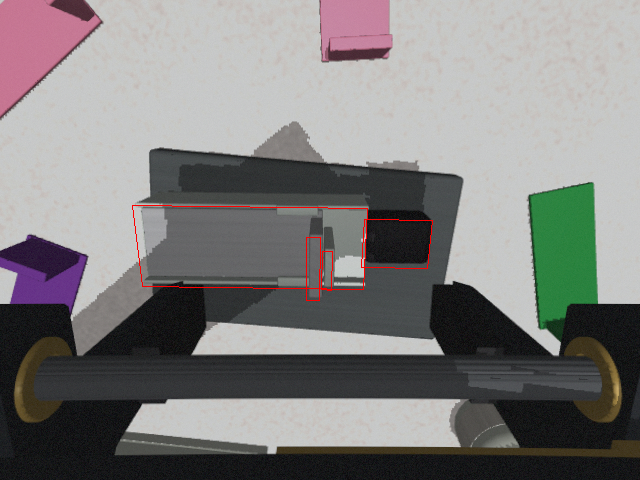

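```bash
python3 - <<'E'
from h import *
plan([.5934,.3029,.18],Rdown(6.5),3)
E
```

```text
-0.71 0.09 0.27 -0.07 0.02 0.19; -0 -0 0 -0 0 -0; -0 -0 0 -0 0 -0
left [-0.     -0.     -0.0001] [-0.02  0.01 -0.  ]
```

{"fn": "servo_tool", "kwargs": {"deltas": "-0.6 0.1 0.3 -0.07 0 0.2; 0 0 0.5 0 0 0; 0 0 0 0 0 0"}}

```text
t: 5.75
eef_pos: [0.5934, 0.3004, 0.1686]
orientation: [2.095, 2.337, -0.004]
contact_force: [-0.2, 0.2, -0.8]
opening: 0.0884
```

```bash
python3 - <<'E'
from h import *
ob()
plan([.5934,.3029,.12],Rdown(6.5),6)
E
```

```text
t 5.75 p [0.5934 0.3004 0.1686] x [-0.109  0.994 -0.004] y [0.994 0.109 0.   ] z [ 0.001 -0.004 -1.   ] open 0.0884 F [-0.2  0.2 -0.8] q [-0.179  0.703 -0.55   1.524  0.409  1.033 -0.728]
0.06 0 1 0 0.06 -0.06; 0.05 0.01 1 0 0 -0; 0.02 0 0.43 0 0 -0; 0 0 -0 0 0 -0; 0 0 -0 0 0 -0; 0 0 -0 0 0 -0
left [0. 0. 0.] [ 0.    0.01 -0.02]
```

{"fn": "servo_tool", "kwargs": {"deltas": "0.12 0 0.9 0 0.05 0; 0.05 0 0.9 0 0 0; 0 0 0.8 0 0 0; 0 0 0.4 0 0 0; 0 0 0 0 0 0"}}

```text
t: 6.25
eef_pos: [0.5937, 0.3001, 0.1049]
orientation: [2.1, 2.334, -0.003]
contact_force: [0.2, 0.6, -0.0]
opening: 0.0882
```

```bash
python3 - <<'E'
from wr import *
ob()
plan([.5934,.3029,.071],Rdown(6.5),6)
overlay((.571,.3003),6.5,.02,"b",cams=("wrist",))
E
```

```text
t 6.25 p [0.5937 0.3001 0.1049] x [-0.105  0.994 -0.003] y [ 0.994  0.105 -0.   ] z [ 0.    -0.003 -1.   ] open 0.0882 F [ 0.2  0.6 -0. ] q [-0.198  0.778 -0.518  1.559  0.452  0.929 -0.762]
0.08 0 1 -0 0.04 -0.12; 0.06 0 0.69 -0 0 0; 0 0 0 -0 0 0; 0 0 0 -0 0 0; 0 0 0 -0 0 0; 0 0 0 -0 0 0
left [ 0.      0.     -0.0001] [-0.01  0.    0.02]
```

View pics/b_wrist.png

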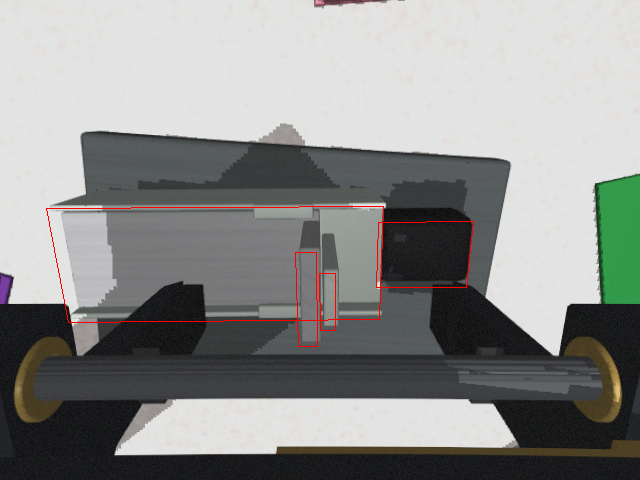

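{"fn": "servo_tool", "kwargs": {"deltas": "0.15 0.05 0.8 0 0.05 -0.1; 0.05 0 0.6 0 0 0; 0 0 0.2 0 0 0; 0 0 0 0 0 0"}}

```text
t: 6.7
eef_pos: [0.5953, 0.3057, 0.0718]
orientation: [-2.092, -2.343, -0.005]
contact_force: [0.2, -0.4, -0.7]
opening: 0.0881
```

```bash
python3 - <<'E'
from wr import *
ob()
plan([.5943,.3029,.071],Rdown(6.5),2)
E
```

```text
t 6.70 p [0.5953 0.3057 0.0718] x [-0.113  0.994  0.002] y [0.994 0.113 0.002] z [ 0.002  0.003 -1.   ] open 0.0881 F [ 0.2 -0.4 -0.7] q [-0.213  0.824 -0.503  1.562  0.476  0.877 -0.774]
-0.13 -0.06 0.04 0.03 -0.03 -0; -0 -0 0 0 -0 -0
left [-0.0001 -0.0001 -0.    ] [ 0.01 -0.01 -0.01]
```

Close.

{"fn": "servo_tool", "kwargs": {"deltas": "-0.1 -0.05 0 0 0 0; 0 0 0 0 0 0; 0 0 0 0 0 0; 0 0 0 0 0 0; 0 0 0 0 0 0; 0 0 0 0 0 0", "claw": -1}}

```text
t: 7.3
eef_pos: [0.5954, 0.3038, 0.0733]
orientation: [2.092, 2.343, 0.009]
contact_force: [0.4, -0.0, -0.2]
opening: 0.0425
```

```bash
python3 - <<'E'
from wr import *
ob()
snap("wrist","c1")
E
```

```text
t 7.30 p [0.5954 0.3038 0.0733] x [-0.113  0.994  0.003] y [0.994 0.113 0.005] z [ 0.004  0.004 -1.   ] open 0.0425 F [ 0.4 -0.  -0.2] q [-0.209  0.82  -0.503  1.566  0.476  0.875 -0.773]
```

View pics/c1.png

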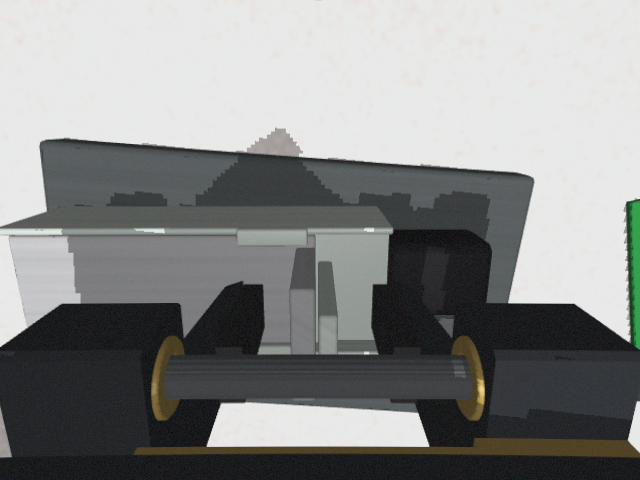

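Centred between the tab/fin at column 315; the gripper closes ~75 mm/s, so a few more rows.

{"fn": "servo_tool", "kwargs": {"deltas": "0 0 0.05 0 0 0; 0 0 0.05 0 0 0; 0 0 0 0 0 0; 0 0 0 0 0 0; 0 0 0 0 0 0; 0 0 0 0 0 0"}}

```text
t: 7.95
eef_pos: [0.595, 0.3038, 0.0712]
orientation: [2.092, 2.343, 0.008]
contact_force: [-0.8, -0.4, 0.3]
opening: 0.0134
```

```bash
python3 - <<'E'
from wr import *
ob()
snap("wrist","c2")
E
```

```text
t 7.95 p [0.595  0.3038 0.0712] x [-0.113  0.994  0.003] y [0.994 0.113 0.004] z [ 0.003  0.003 -1.   ] open 0.0134 F [-0.8 -0.4  0.3] q [-0.21   0.823 -0.502  1.567  0.477  0.872 -0.774]
```

View pics/c2.png

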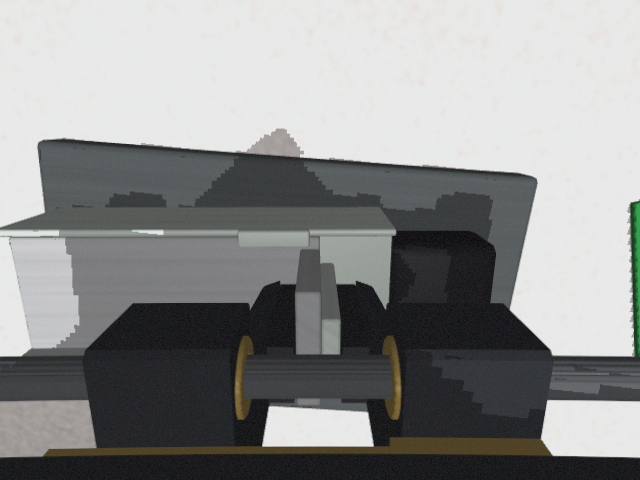

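{"fn": "servo_tool", "kwargs": {"deltas": "0 0 -0.1 0 0 0; 0 0 -0.3 0 0 0; 0 0 -0.5 0 0 0; 0 0 -0.7 0 0 0; 0 0 -0.8 0 0 0; 0 0 -0.8 0 0 0; 0 0 -0.8 0 0 0; 0 0 -0.4 0 0 0"}}

```text
t: 8.8
eef_pos: [0.5928, 0.302, 0.1642]
orientation: [-2.091, -2.343, 0.001]
contact_force: [0.3, 0.0, -5.9]
opening: 0.0137
```

```bash
python3 - <<'E'
from wr import *
ob()
snap("wrist","c3")
plan([.534+.0225,-.285,.2],Rdown(-13),24,dmax=.8,tmax=.3)
E
```

```text
t 8.80 p [0.5928 0.302  0.1642] x [-0.113  0.994  0.   ] y [ 0.994  0.113 -0.001] z [-0.001  0.    -1.   ] open 0.0137 F [ 0.3  0.  -5.9] q [-0.178  0.709 -0.553  1.527  0.411  1.024 -0.725]
-0.8 -0.14 -0.05 0 -0 0.3; -0.8 -0.13 -0.05 0 -0 0.3; -0.8 -0.11 -0.05 0 -0 0.3; -0.8 -0.09 -0.05 0 -0 0.3; -0.8 -0.07 -0.05 0 -0 0.3; -0.8 -0.06 -0.05 0 -0 0.3; -0.8 -0.04 -0.05 0 -0 0.3; -0.8 -0.02 -0.05 0 -0 0.3; -0.8 -0.01 -0.05 0 -0 0.3; -0.8 0.01 -0.05 0 -0 0.3; -0.8 0.03 -0.05 0 -0 0.3; -0.8 0.04 -0.05 0 -0 0.3; -0.8 0.06 -0.05 0 -0 0.3; -0.8 0.08 -0.05 0 -0 0.3; -0.8 0.09 -0.05 0 -0.01 0.3; -0.8 0.11 -0.05 0 -0 0.3; -0.8 0.13 -0.05 0 -0 0.07; -0.8 0.13 -0.05 0 -0 0; -0.8 0.13 -0.05 0 -0 0; -0.8 0.13 -0.05 0 -0 0; -0.8 0.13 -0.05 0 -0 0; -0.8 0.13 -0.05 0 -0 0; -0.8 0.13 -0.05 0 -0 0; -0.8 0.13 -0.05 0 -0 0
left [-0.0122 -0.2012  0.0111] [ 0.   -0.02  0.01]
```

View pics/c3.png

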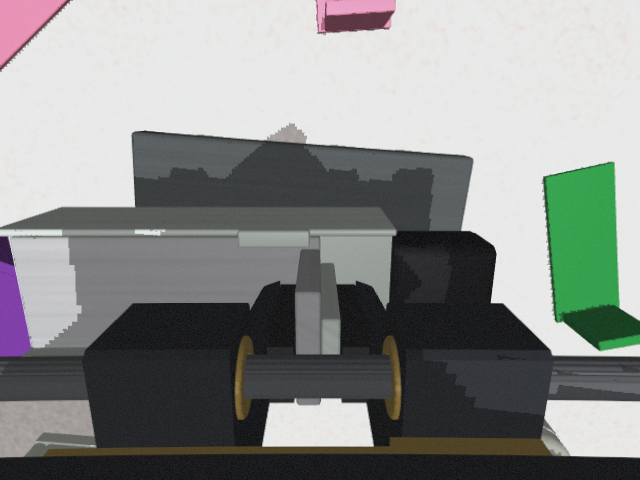

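{"fn": "servo_tool", "kwargs": {"deltas": "-0.3 -0.1 -0.1 0 0 0.2; -0.5 -0.1 -0.1 0 0 0.3; -0.7 -0.1 -0.1 0 0 0.3; -0.8 -0.1 -0.1 0 0 0.3; -0.9 -0.1 0 0 0 0.3; -0.9 -0.1 0 0 0 0.3; -0.9 0 0 0 0 0.3; -0.9 0 0 0 0 0.3"}}

```text
t: 9.65
eef_pos: [0.5818, 0.1721, 0.1717]
orientation: [-2.288, -2.151, 0.006]
contact_force: [-0.0, -1.2, -6.5]
opening: 0.0141
```

{"fn": "servo_tool", "kwargs": {"deltas": "-0.9 0 0 0 0 0.3; -0.9 0 0 0 0 0.3; -0.9 0 0 0 0 0.3; -0.9 0.1 0 0 0 0.3; -0.9 0.1 0 0 0 0.3; -0.9 0.1 0 0 0 0.3; -0.9 0.1 0 0 0 0.3; -0.9 0.1 0 0 0 0.2"}}

```text
t: 10.45
eef_pos: [0.5663, 0.0077, 0.1712]
orientation: [2.478, 1.93, -0.014]
contact_force: [0.6, 0.6, -5.9]
opening: 0.0136
```

```bash
python3 - <<'E'
from wr import *
ob()
plan([.556,-.290,.17],Rdown(-13),12,dmax=.9,tmax=.3)
E
```

```text
t 10.45 p [0.5663 0.0077 0.1712] x [ 0.245  0.97  -0.008] y [ 0.97  -0.245 -0.005] z [-0.006 -0.006 -1.   ] open 0.0136 F [ 0.6  0.6 -5.9] q [ 0.262  0.528 -0.476  1.794  0.306  0.9   -0.6  ]
-0.9 0.19 0.01 -0.07 0.11 -0.29; -0.9 0.18 0 0 0 -0; -0.9 0.18 0 0 0 -0; -0.9 0.18 0 0 0 -0; -0.9 0.17 0 0 0 -0; -0.9 0.18 0 0 0 -0; -0.9 0.17 0.01 0 0 -0; -0.9 0.18 0 0 0 -0; -0.9 0.17 0.01 0 0 -0; -0.9 0.18 0 0 0 -0; -0.9 0.17 0.01 0 0 -0; -0.9 0.18 0 0 0 -0
left [-0.0028 -0.0777 -0.0005] [ 0.01  0.01 -0.02]
```

{"fn": "servo_tool", "kwargs": {"deltas": "-0.9 0.2 0 -0.05 0.1 -0.2; -0.9 0.2 0 0 0 0; -0.9 0.2 0 0 0 0; -0.9 0.2 0 0 0 0; -0.9 0.2 0 0 0 0; -0.9 0.2 0 0 0 0; -0.9 0.2 0 0 0 0; -0.9 0.2 0 0 0 0"}}

```text
t: 11.25
eef_pos: [0.5545, -0.1579, 0.171]
orientation: [2.482, 1.925, -0.009]
contact_force: [0.6, -0.2, -5.2]
opening: 0.0139
```

```bash
python3 - <<'E'
from wr import *
ob()
plan([.556,-.290,.15],Rdown(-13),7,dmax=.9,tmax=.3)
E
```

```text
t 11.25 p [ 0.5545 -0.1579  0.171 ] x [ 0.249  0.969 -0.005] y [ 0.969 -0.249 -0.003] z [-0.004 -0.004 -1.   ] open 0.0139 F [ 0.6 -0.2 -5.2] q [ 0.531  0.538 -0.448  1.772  0.292  0.902 -0.297]
-0.9 0.24 0.15 -0.04 0.06 -0.3; -0.9 0.22 0.15 -0.01 0.01 -0.05; -0.9 0.22 0.15 0 -0 0; -0.9 0.22 0.15 0 -0 0; -0.9 0.22 0.14 0 -0 0; -0.9 0.22 0.15 0 -0 0; -0.9 0.22 0.14 0 -0 0
left [-0.0001 -0.0023 -0.0004] [ 0.   -0.02  0.  ]
```

{"fn": "servo_tool", "kwargs": {"deltas": "-0.9 0.2 0.2 -0.05 0.05 -0.3; -0.9 0.2 0.2 0 0 0; -0.9 0.2 0.2 0 0 0; -0.9 0.2 0.2 0 0 0; -0.8 0.2 0.2 0 0 0; -0.6 0.2 0.2 0 0 0; -0.3 0.1 0.2 0 0 0; 0 0 0.2 0 0 0"}}

```text
t: 12.05
eef_pos: [0.5465, -0.2838, 0.1376]
orientation: [2.477, 1.929, -0.007]
contact_force: [-0.3, -0.3, -5.9]
opening: 0.0137
```

```bash
python3 - <<'E'
from wr import *
ob()
plan([.556,-.290,.07],Rdown(-13),6,dmax=.9,tmax=.3)
snap("top","d1",(400,180,560,360),4)
snap("wrist","d2")
E
```

```text
t 12.05 p [ 0.5465 -0.2838  0.1376] x [ 0.245  0.97  -0.005] y [ 0.97  -0.245 -0.001] z [-0.002 -0.004 -1.   ] open 0.0137 F [-0.3 -0.3 -5.9] q [ 0.694  0.635 -0.409  1.691  0.317  0.882 -0.095]
-0.04 0.14 0.9 -0.02 0.07 -0.29; -0.05 0.14 0.9 0 0 -0; -0.06 0.15 0.9 0 0 -0; -0.04 0.11 0.68 0 0 -0; 0 -0 -0 0 0 -0; 0 -0 -0 0 0 -0
left [-0.0001  0.      0.    ] [ 0.01  0.   -0.02]
```

View pics/d1.png

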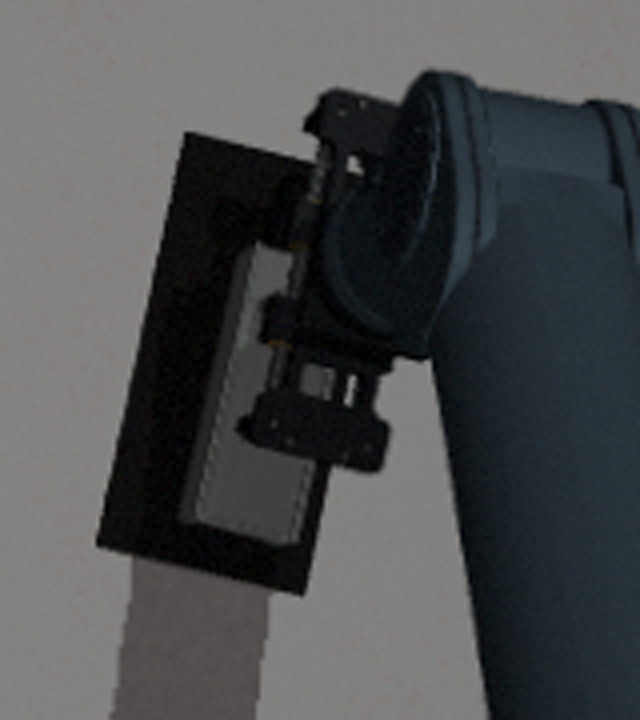

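View pics/d2.png

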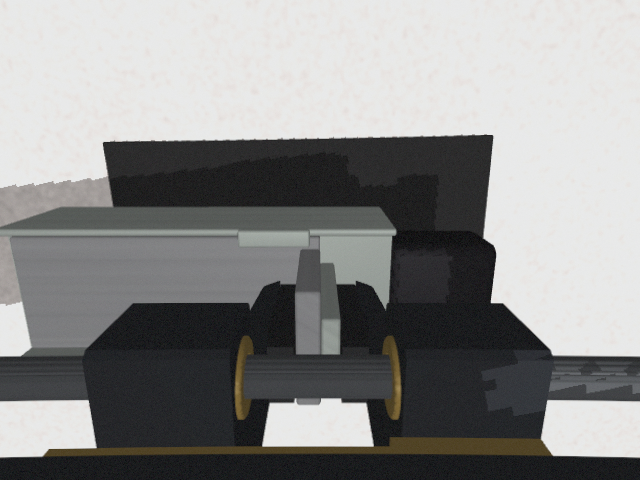

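{"fn": "servo_tool", "kwargs": {"deltas": "0 0.15 0.6 0 0.05 -0.2; 0 0.15 0.8 0 0 0; -0.1 0.15 0.8 0 0 0; -0.1 0.1 0.7 0 0 0; 0 0 0.4 0 0 0; 0 0 0.2 0 0 0; 0 0 0 0 0 0"}}

```text
t: 12.85
eef_pos: [0.5574, -0.284, 0.0592]
orientation: [-2.452, -1.955, 0.001]
contact_force: [-0.0, -0.7, -6.0]
opening: 0.014
```

```bash
python3 - <<'E'
from wr import *
ob()
plan([.556,-.290,.054],Rdown(-13),6,dmax=.9,tmax=.3)
E
```

```text
t 12.85 p [ 0.5574 -0.284   0.0592] x [0.223 0.975 0.003] y [ 0.975 -0.223 -0.005] z [-0.004  0.004 -1.   ] open 0.0140 F [-0.  -0.7 -6. ] q [ 0.663  0.76  -0.376  1.688  0.369  0.77  -0.112]
-0.31 0 0.26 -0.07 -0.04 0.03; 0 0 0 -0 -0 0; 0 0 0 -0 -0 0; 0 0 0 -0 -0 0; 0 0 0 -0 -0 0; 0 0 0 -0 -0 0
left [ 0.0001  0.     -0.    ] [-0.01 -0.01  0.01]
```

{"fn": "servo_tool", "kwargs": {"deltas": "-0.1 0 0.15 -0.05 0 0; -0.1 0 0.15 0 0 0; 0 0 0.05 0 0 0; 0 0 0 0 0 0"}}

```text
t: 13.25
eef_pos: [0.5575, -0.288, 0.0547]
orientation: [-2.456, -1.958, -0.004]
contact_force: [0.5, -0.5, -5.3]
opening: 0.0135
```

```bash
python3 - <<'E'
from wr import *
ob()
E
```

```text
t 13.25 p [ 0.5575 -0.288   0.0547] x [0.223 0.975 0.003] y [ 0.975 -0.223  0.001] z [ 0.002  0.002 -1.   ] open 0.0135 F [ 0.5 -0.5 -5.3] q [ 0.668  0.767 -0.373  1.688  0.373  0.757 -0.109]
```

{"fn": "servo_tool", "kwargs": {"deltas": "0 0 0.1 0 0 0; 0 0 0.1 0 0 0; 0 0 0 0 0 0"}}

```text
t: 13.55
eef_pos: [0.5581, -0.2887, 0.0548]
orientation: [2.456, 1.957, 0.004]
contact_force: [-0.1, 0.3, -5.8]
opening: 0.0139
```

```bash
python3 - <<'E'
from wr import *
ob()
E
```

```text
t 13.55 p [ 0.5581 -0.2887  0.0548] x [0.223 0.975 0.001] y [ 0.975 -0.223  0.002] z [ 0.003  0.    -1.   ] open 0.0139 F [-0.1  0.3 -5.8] q [ 0.666  0.767 -0.372  1.688  0.374  0.756 -0.111]
```

{"fn": "servo_tool", "kwargs": {"deltas": "0 0 0.25 0 0 0; 0 0 0.1 0 0 0; 0 0 0 0 0 0"}}

```text
t: 13.85
eef_pos: [0.5587, -0.2895, 0.0534]
orientation: [2.455, 1.954, 0.001]
contact_force: [-0.5, 0.3, -5.7]
opening: 0.014
```

```bash
python3 - <<'E'
from wr import *
ob(); snap("wrist","e1")
E
```

```text
t 13.85 p [ 0.5587 -0.2895  0.0534] x [ 0.224  0.975 -0.002] y [ 0.975 -0.224  0.003] z [ 0.002 -0.002 -1.   ] open 0.0140 F [-0.5  0.3 -5.7] q [ 0.664  0.769 -0.369  1.687  0.377  0.754 -0.114]
```

View pics/e1.png

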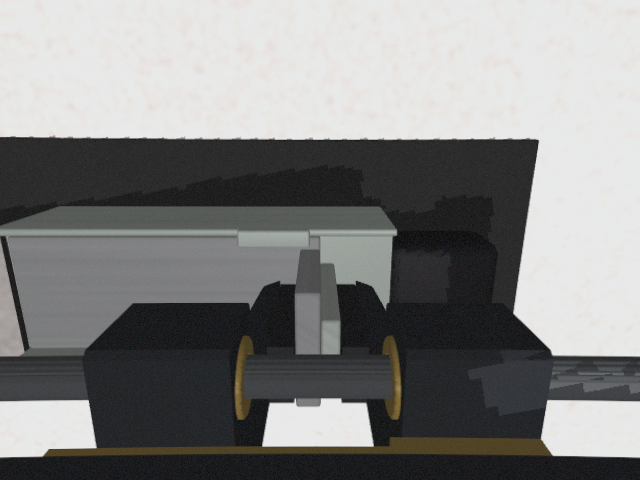

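{"fn": "servo_tool", "kwargs": {"deltas": "0 0 0.2 0 0 0; 0 0 0.2 0 0 0; 0 0 0.1 0 0 0; 0 0 0 0 0 0"}}

```text
t: 14.3
eef_pos: [0.559, -0.2899, 0.0528]
orientation: [2.456, 1.952, -0.006]
contact_force: [-0.3, 0.7, -5.5]
opening: 0.0139
```

```bash
python3 - <<'E'
from wr import *
ob()
E
```

```text
t 14.30 p [ 0.559  -0.2899  0.0528] x [ 0.225  0.974 -0.006] y [ 0.974 -0.225  0.001] z [-0.    -0.006 -1.   ] open 0.0139 F [-0.3  0.7 -5.5] q [ 0.659  0.77  -0.365  1.685  0.379  0.755 -0.118]
```

```bash
python3 - <<'E'
from wr import *
ob(); snap("scene","f1",(180,110,320,230),5); ob()
E
```

```text
t 14.30 p [ 0.559  -0.2899  0.0528] x [ 0.225  0.974 -0.006] y [ 0.974 -0.225  0.001] z [-0.    -0.006 -1.   ] open 0.0139 F [-0.3  0.7 -5.5] q [ 0.659  0.77  -0.365  1.685  0.379  0.755 -0.118]
t 14.35 p [ 0.5592 -0.29    0.0526] x [ 0.225  0.974 -0.006] y [ 0.974 -0.225  0.002] z [ 0.    -0.006 -1.   ] open 0.0136 F [ 0.5  0.2 -5. ] q [ 0.659  0.771 -0.365  1.685  0.38   0.755 -0.118]
```

View pics/f1.png

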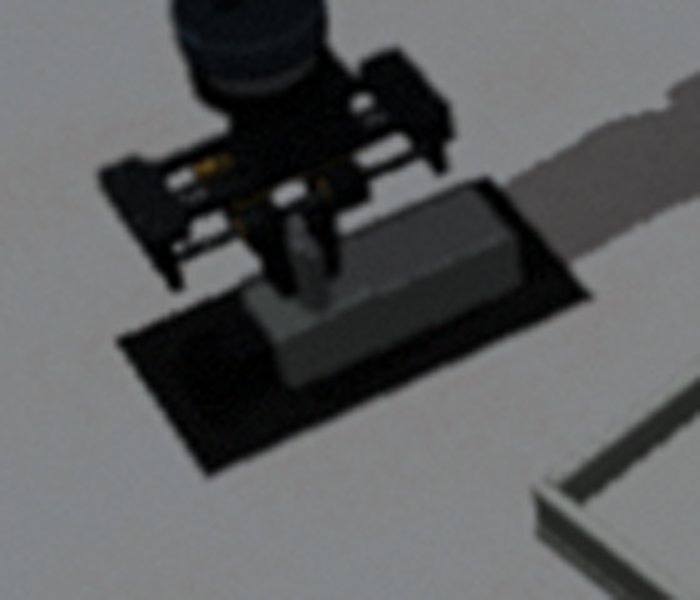

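{"fn": "servo_tool", "kwargs": {"deltas": "0 0 0.3 0 0.05 0; 0 0 0.3 0 0.05 0"}}

```text
t: 14.55
eef_pos: [0.5591, -0.2908, 0.048]
orientation: [2.46, 1.954, -0.004]
contact_force: [-18.5, 7.6, 48.2]
opening: 0.0137
```

```bash
python3 - <<'E'
from wr import *
ob()
E
```

```text
t 14.55 p [ 0.5591 -0.2908  0.048 ] x [ 0.226  0.974 -0.002] y [ 0.974 -0.226 -0.001] z [-0.002 -0.002 -1.   ] open 0.0137 F [-18.5   7.6  48.2] q [ 0.662  0.78  -0.365  1.681  0.38   0.752 -0.116]
```

{"fn": "servo_tool", "kwargs": {"deltas": "0 0 -0.15 0 0 0; 0 0 0 0 0 0; 0 0 0 0 0 0"}}

```text
t: 14.85
eef_pos: [0.5596, -0.2916, 0.0507]
orientation: [2.459, 1.952, -0.002]
contact_force: [-0.7, -0.9, -5.9]
opening: 0.0139
```

```bash
python3 - <<'E'
from wr import *
ob()
E
```

```text
t 14.85 p [ 0.5596 -0.2916  0.0507] x [ 0.227  0.974 -0.002] y [ 0.974 -0.227  0.001] z [ 0.    -0.002 -1.   ] open 0.0139 F [-0.7 -0.9 -5.9] q [ 0.663  0.776 -0.366  1.68   0.378  0.755 -0.114]
```

{"fn": "servo_tool", "kwargs": {"deltas": "0 0 0.12 0 0 0; 0 0 0.08 0 0 0"}}

```text
t: 15.05
eef_pos: [0.5597, -0.2917, 0.0479]
orientation: [2.46, 1.952, -0.004]
contact_force: [-13.4, 4.7, 34.2]
opening: 0.0136
```

```bash
python3 - <<'E'
from wr import *
ob()
E
```

```text
t 15.05 p [ 0.5597 -0.2917  0.0479] x [ 0.227  0.974 -0.003] y [ 0.974 -0.227 -0.001] z [-0.001 -0.003 -1.   ] open 0.0136 F [-13.4   4.7  34.2] q [ 0.661  0.78  -0.364  1.679  0.38   0.753 -0.116]
```

Contact at about 0.049. Ease slightly while opening.

{"fn": "servo_tool", "kwargs": {"deltas": "0 0 -0.06 0 0 0; 0 0 0 0 0 0; 0 0 0 0 0 0; 0 0 0 0 0 0", "claw": 0.2}}

```text
t: 15.45
eef_pos: [0.5617, -0.2922, 0.0494]
orientation: [2.458, 1.95, -0.001]
contact_force: [0.2, -0.3, 0.2]
opening: 0.0436
```

```bash
python3 - <<'E'
from wr import *
ob(); snap("wrist","g1"); snap("scene","g2",(180,110,320,230),5)
E
```

```text
t 15.45 p [ 0.5617 -0.2922  0.0494] x [ 0.227  0.974 -0.003] y [ 0.974 -0.227  0.003] z [ 0.002 -0.004 -1.   ] open 0.0436 F [ 0.2 -0.3  0.2] q [ 0.661  0.779 -0.365  1.677  0.379  0.753 -0.116]
```

View pics/g1.png

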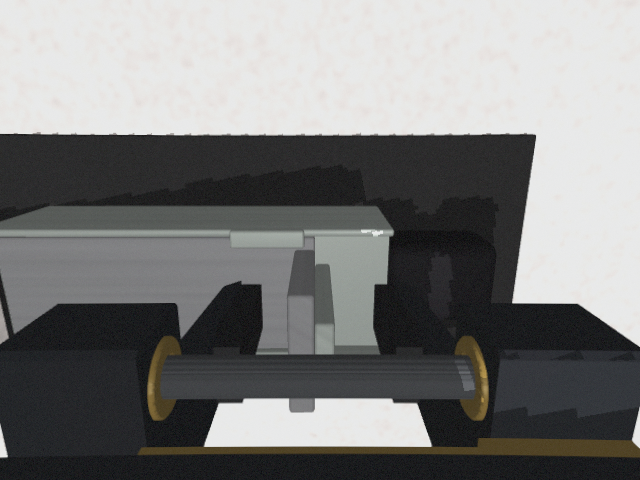

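View pics/g2.png

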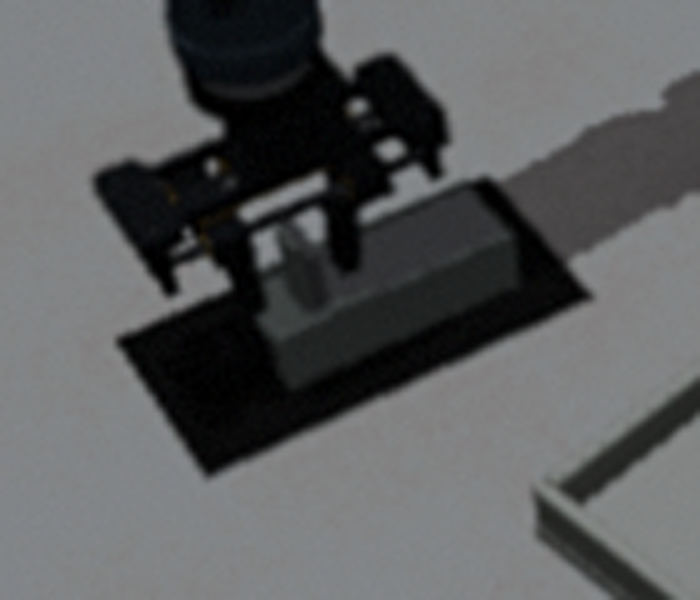

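{"fn": "servo_tool", "kwargs": {"deltas": "0 -0.1 -0.6 0 0 0; 0 0 -0.9 0 0 0; 0 0 -0.9 0 0 0; 0 0 -0.9 0 0 0; 0 0 -0.6 0 0 -1; 0 0 -0.3 0 0 -1; 0 0 0 0 0 -1; 0 0 0 0 0 -1", "claw": 1}}

```text
t: 16.35
eef_pos: [0.5612, -0.2921, 0.1479]
orientation: [2.146, 2.278, 0.0]
contact_force: [0.0, 0.2, 0.1]
opening: 0.0878
```

```bash
python3 - <<'E'
from wr import *
ob(); plan([.5563,-.2909,.15],Rdown(77),20)
overlay((.538,-.287),-13.1,.003,"h",cams=("wrist",))
E
```

```text
t 16.35 p [ 0.5612 -0.2921  0.1479] x [-0.06   0.998 -0.008] y [0.998 0.06  0.008] z [ 0.009 -0.008 -1.   ] open 0.0878 F [0.  0.2 0.1] q [ 0.743  0.656 -0.485  1.645  0.371  0.921  0.18 ]
0.07 -0.24 -0.11 0 0.01 -1; 0 -0 0 0 0.01 -1; 0 -0 0 0 0.01 -1; 0 -0 0 0 0.01 -1; 0 -0 0 0 0.01 -1; 0 -0 0 0 0.01 -1; 0 -0 0 0 0.01 -1; 0 -0 0 0 0.01 -1; 0 -0 0 0 0.01 -1; 0 -0 0 0 0.01 -1; 0 -0 0 0 0.01 -1; 0 0 0 0 0.01 -1; 0 0 0 0 0.01 -1; 0 0 0 0 0.01 -1; 0 0 0 0.01 0.01 -1; 0 0 0 0 0.01 -1; 0 0 0 0.01 0.01 -1; 0 0 0 0 0.01 -1; 0 0 0 0 0.01 -0.39; 0 0 0 0 0 -0
left [-0.      0.     -0.0001] [ 0.01  0.   -0.  ]
```

View pics/h_wrist.png

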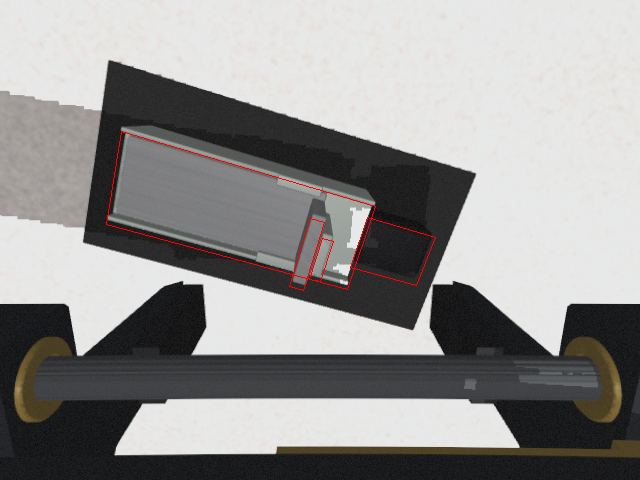

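{"fn": "servo_tool", "kwargs": {"deltas": "0.1 -0.2 0 0 0 -1; 0 0 0 0 0 -1; 0 0 0 0 0 -1; 0 0 0 0 0 -1; 0 0 0 0 0 -1; 0 0 0 0 0 -1; 0 0 0 0 0 -1; 0 0 0 0 0 -1"}}

```text
t: 17.2
eef_pos: [0.5586, -0.2919, 0.1593]
orientation: [1.412, 2.782, -0.009]
contact_force: [-0.4, 1.0, 0.9]
opening: 0.0881
```

{"fn": "servo_tool", "kwargs": {"deltas": "0 0 0 0 0 -1; 0 0 0 0 0 -1; 0 0 0 0 0 -1; 0 0 0 0 0 -1; 0 0 0 0 0 -1; 0 0 0 0 0 -0.8; 0 0 0 0 0 -0.3"}}

```text
t: 17.9
eef_pos: [0.5591, -0.2936, 0.1681]
orientation: [0.78, 3.017, -0.023]
contact_force: [-0.8, -0.3, -0.6]
opening: 0.088
```

```bash
python3 - <<'E'
from wr import *
ob(); plan([.5563,-.2909,.12],Rdown(77),6)
overlay((.538,-.287),-13.1,.003,"i",cams=("wrist",))
E
```

```text
t 17.90 p [ 0.5591 -0.2936  0.1681] x [-0.875  0.484 -0.028] y [ 0.485  0.875 -0.008] z [ 0.021 -0.021 -1.   ] open 0.0880 F [-0.8 -0.3 -0.6] q [ 0.9    0.683 -0.723  1.642  0.538  0.994  1.063]
0.11 0.03 1 -0.04 0.1 -1; 0.1 0.03 1 -0.04 0.1 -1; 0.03 0.02 0.4 -0.05 0.09 -1; 0 -0 -0 -0.04 0.1 -0.99; 0 -0 -0 -0 -0 -0; 0 -0 -0 -0 -0 -0
left [-0.     -0.0001  0.    ] [-0.   -0.01 -0.01]
```

View pics/i_wrist.png

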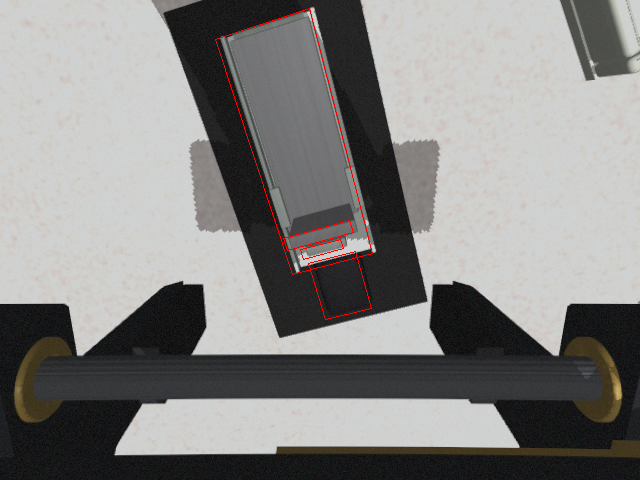

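{"fn": "servo_tool", "kwargs": {"deltas": "0.1 0 0.6 0 0.1 -1; 0.1 0 0.8 -0.05 0.1 -1; 0 0 0.6 -0.05 0.1 -1; 0 0 0.2 -0.05 0.1 -1; 0 0 0 0 0 0"}}

```text
t: 18.45
eef_pos: [0.5569, -0.2935, 0.1261]
orientation: [0.354, 3.121, -0.006]
contact_force: [0.2, -0.4, -0.3]
opening: 0.0881
```

```bash
python3 - <<'E'
from wr import *
ob(); plan([.5563,-.2909,.10],Rdown(77),6)
overlay((.538,-.287),-13.1,.003,"j",cams=("wrist",))
E
```

```text
t 18.45 p [ 0.5569 -0.2935  0.1261] x [-0.975  0.224 -0.001] y [ 0.224  0.975 -0.004] z [ 0.    -0.004 -1.   ] open 0.0881 F [ 0.2 -0.4 -0.3] q [ 0.92   0.766 -0.756  1.646  0.614  0.98   1.294]
0.04 0.1 1 -0.05 0.01 0.02; 0.02 0.03 0.3 -0 0 -0; -0 -0 0 -0 0 -0; -0 -0 0 -0 0 -0; -0 -0 0 -0 0 -0; -0 -0 0 -0 0 -0
left [ 0.     -0.0001 -0.0001] [-0.01  0.02 -0.02]
```

View pics/j_wrist.png

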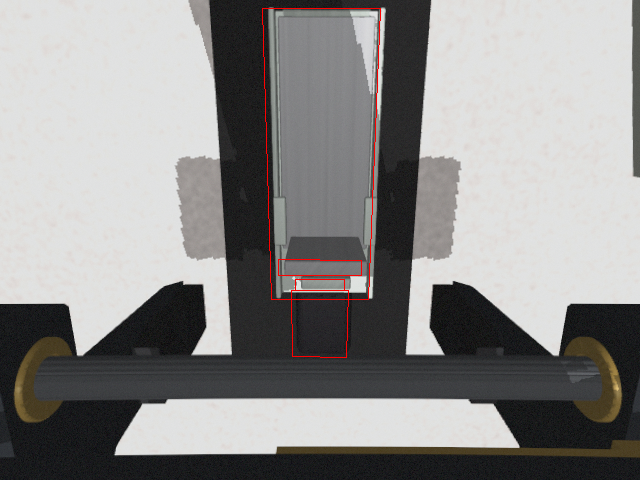

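{"fn": "servo_tool", "kwargs": {"deltas": "0.05 0.15 0.6 -0.05 0 0; 0 0.1 0.8 0 0 0; 0 0 0.8 0 0 0; 0 0 0.5 0 0 0; 0 0 0.2 0 0 0; 0 0 0 0 0 0"}}

```text
t: 19.1
eef_pos: [0.557, -0.2876, 0.0636]
orientation: [0.365, 3.119, -0.002]
contact_force: [-0.4, 0.7, -0.1]
opening: 0.0881
```

```bash
python3 - <<'E'
from wr import *
ob(); plan([.5565,-.2893,.058],Rdown(77),3)
snap("wrist","k")
E
```

```text
t 19.10 p [ 0.557  -0.2876  0.0636] x [-0.973  0.231 -0.001] y [ 0.231  0.973 -0.001] z [ 0.001 -0.001 -1.   ] open 0.0881 F [-0.4  0.7 -0.1] q [ 0.881  0.841 -0.703  1.676  0.676  0.881  1.234]
0.01 -0.09 0.28 -0.01 0.02 -0.09; -0 0 -0 -0 0 0; -0 0 -0 -0 0 0
left [0.0001 0.     0.    ] [-0.01  0.    0.01]
```

View pics/k.png

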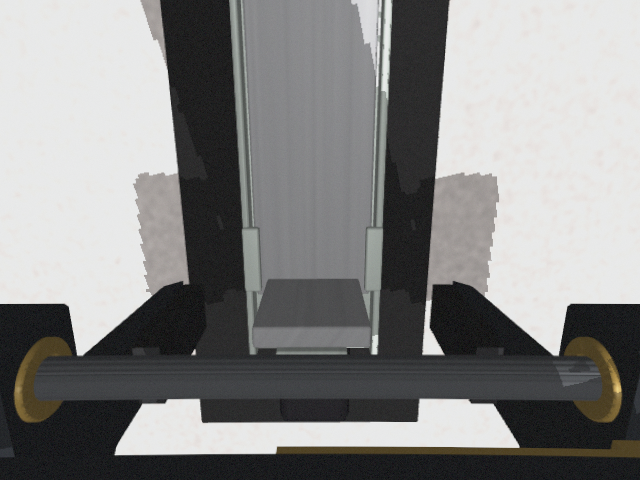

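{"fn": "servo_tool", "kwargs": {"deltas": "0 -0.1 0.3 0 0 0; 0 0 0.1 0 0 0; 0 0 0 0 0 0; 0 0 0 0 0 0; 0 0 0 0 0 0; 0 0 0 0 0 0; 0 0 0 0 0 0; 0 0 0 0 0 0", "claw": -1}}

```text
t: 19.95
eef_pos: [0.558, -0.2905, 0.0572]
orientation: [0.366, 3.115, -0.003]
contact_force: [-0.3, 0.4, -0.1]
opening: 0.0394
```

```bash
python3 - <<'E'
from wr import *
ob()
snap("wrist","k2")
E
```

```text
t 19.95 p [ 0.558  -0.2905  0.0572] x [-0.973  0.232 -0.005] y [ 0.232  0.973 -0.002] z [ 0.005 -0.003 -1.   ] open 0.0394 F [-0.3  0.4 -0.1] q [ 0.88   0.85  -0.697  1.675  0.684  0.87   1.232]
```

View pics/k2.png

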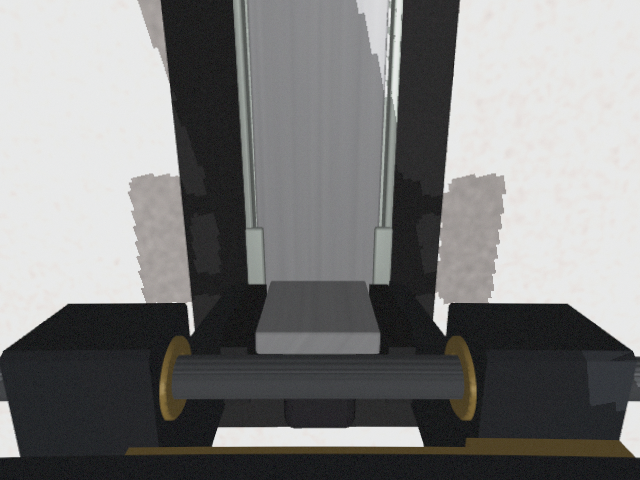

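{"fn": "servo_tool", "kwargs": {"deltas": "0.3 0 0 0 0 0; 0.5 0 0 0 0 0; 0.5 0 0 0 0 0; 0.5 0 0 0 0 0; 0.3 0 0 0 0 0; 0 0 0 0 0 0"}}

```text
t: 20.6
eef_pos: [0.5129, -0.2798, 0.0572]
orientation: [0.366, 3.115, -0.004]
contact_force: [0.6, 0.2, -1.3]
opening: 0.0398
```

```bash
python3 - <<'E'
from wr import *
ob()
snap("wrist","k3")
snap("scene","k4",(180,110,320,230),5)
E
```

```text
t 20.60 p [ 0.5129 -0.2798  0.0572] x [-0.973  0.232 -0.005] y [ 0.232  0.973 -0.002] z [ 0.004 -0.003 -1.   ] open 0.0398 F [ 0.6  0.2 -1.3] q [ 0.924  0.795 -0.701  1.797  0.693  0.807  1.209]
```

View pics/k3.png

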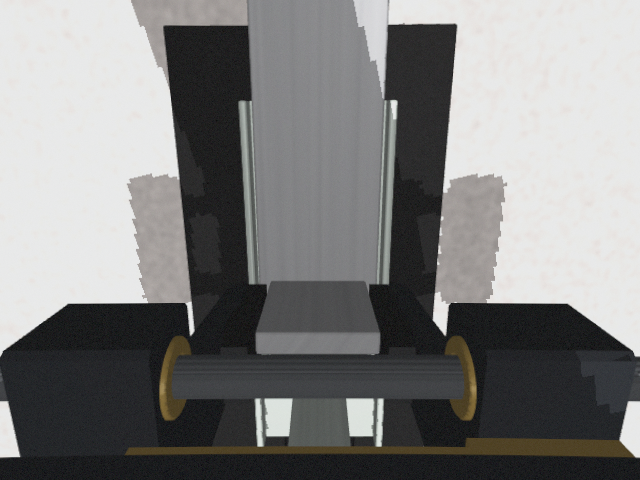

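View pics/k4.png

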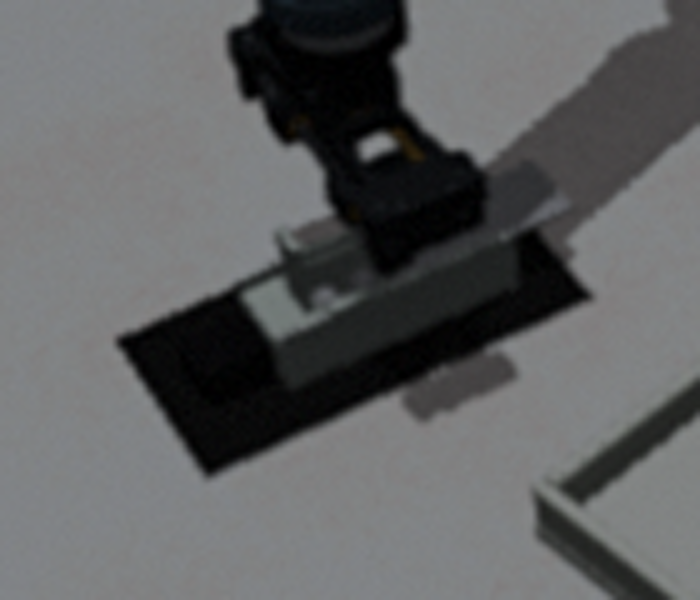

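{"fn": "servo_tool", "kwargs": {"deltas": "0 0 -0.3 0 0 0; 0 0 -0.6 0 0 0; 0 0 -0.8 0 0 0; 0 0 -0.8 0 0 0; 0 -0.3 -0.4 0 0 0; 0 -0.6 0 0 0 0; 0 -0.9 0 0 0 0; 0 -0.9 0 0 0 0"}}

```text
t: 21.5
eef_pos: [0.5029, -0.3338, 0.1228]
orientation: [0.358, 3.112, -0.005]
contact_force: [1.0, -0.0, -0.7]
opening: 0.0396
```

```bash
python3 - <<'E'
from wr import *
ob()
snap("wrist","l1")
plan([.479,-.43,.07],Rdown(77),8)
E
```

```text
t 21.50 p [ 0.5029 -0.3338  0.1228] x [-0.974  0.227 -0.01 ] y [ 0.227  0.974 -0.002] z [ 0.009 -0.004 -1.   ] open 0.0396 F [ 1.  -0.  -0.7] q [ 1.045  0.731 -0.763  1.726  0.614  0.929  1.373]
0.01 -1 0.56 -0.07 0.13 -0.1; 0.01 -1 0.55 0 -0 0; 0.01 -1 0.56 0 -0 0; 0.01 -1 0.55 0 -0 0; 0.02 -0.72 0.4 0 -0 0; -0 -0 0 0 -0 0; -0 -0 0 0 -0 0; -0 -0 0 0 -0 0
left [ 0.0001 -0.     -0.0001] [ 0.01 -0.01  0.  ]
```

View pics/l1.png

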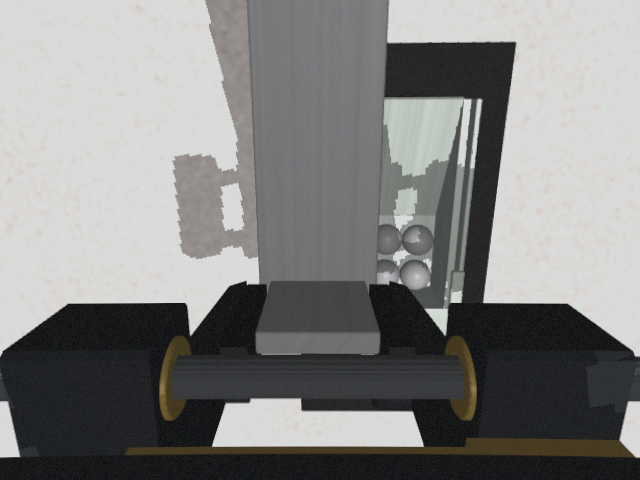

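{"fn": "servo_tool", "kwargs": {"deltas": "0 -0.9 0 -0.05 0.1 0; 0 -0.9 0.2 0 0 0; 0 -0.9 0.6 0 0 0; 0 -0.8 0.8 0 0 0; 0 -0.4 0.8 0 0 0; 0 0 0.5 0 0 0; 0 0 0.2 0 0 0"}}

```text
t: 22.25
eef_pos: [0.4791, -0.4205, 0.0524]
orientation: [-0.373, -3.118, -0.0]
contact_force: [0.6, -0.7, -1.4]
opening: 0.0396
```

```bash
python3 - <<'E'
from wr import *
ob()
plan([.479,-.435,.03],Rdown(77),4)
E
```

```text
t 22.25 p [ 0.4791 -0.4205  0.0524] x [-0.972  0.236  0.002] y [0.236 0.972 0.   ] z [-0.002  0.    -1.   ] open 0.0396 F [ 0.6 -0.7 -1.4] q [ 1.111  0.87  -0.69   1.646  0.682  0.883  1.478]
-0.15 -0.63 1 0 -0.02 -0.16; -0.02 -0.08 0.12 0 -0 -0; 0 0 0 0 -0 -0; 0 0 0 0 -0 -0
left [-0.      0.0001 -0.    ] [ 0.   -0.01 -0.01]
```

{"fn": "servo_tool", "kwargs": {"deltas": "0 -0.2 0.6 0 0 0; 0 0 0.5 0 0 0; 0 0 0.2 0 0 0; 0 0 0 0 0 0"}}

```text
t: 22.65
eef_pos: [0.4791, -0.4213, 0.0234]
orientation: [-0.367, -3.118, -0.004]
contact_force: [0.5, -0.5, -0.4]
opening: 0.0396
```

```bash
python3 - <<'E'
from wr import *
ob()
E
```

```text
t 22.65 p [ 0.4791 -0.4213  0.0234] x [-0.973  0.232  0.002] y [0.232 0.973 0.002] z [-0.002  0.003 -1.   ] open 0.0396 F [ 0.5 -0.5 -0.4] q [ 1.098  0.911 -0.667  1.645  0.709  0.846  1.466]
```

{"fn": "servo_tool", "kwargs": {"deltas": "0 0 0.2 0 0 0; 0 0 0.2 0 0 0; 0 0 0.1 0 0 0; 0 0 0 0 0 0"}}

```text
t: 23.05
eef_pos: [0.4812, -0.4214, 0.0187]
orientation: [-0.365, -3.12, 0.001]
contact_force: [0.4, 0.4, -1.5]
opening: 0.0391
```

```bash
python3 - <<'E'
from wr import *
ob(); snap("scene","n1",(140,60,300,190),5)
E
```

```text
t 23.05 p [ 0.4812 -0.4214  0.0187] x [-0.973  0.231  0.001] y [ 0.231  0.973 -0.001] z [-0.001 -0.001 -1.   ] open 0.0391 F [ 0.4  0.4 -1.5] q [ 1.091  0.917 -0.661  1.644  0.717  0.838  1.459]
```

View pics/n1.png

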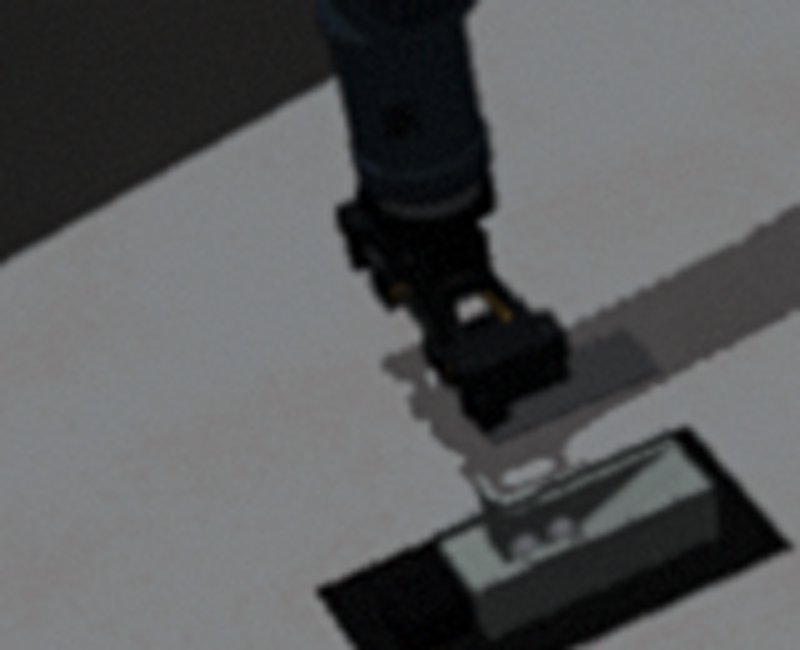

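{"fn": "servo_tool", "kwargs": {"deltas": "0 0 0.12 0 0 0; 0 0 0.12 0 0 0"}}

```text
t: 23.3
eef_pos: [0.4825, -0.4219, 0.0177]
orientation: [0.366, 3.12, -0.004]
contact_force: [-10.1, 5.6, 28.3]
opening: 0.0395
```

```bash
python3 - <<'E'
from wr import *
ob()
E
```

```text
t 23.30 p [ 0.4825 -0.4219  0.0177] x [-0.973  0.231 -0.001] y [ 0.231  0.973 -0.003] z [ 0.    -0.003 -1.   ] open 0.0395 F [-10.1   5.6  28.3] q [ 1.089  0.919 -0.66   1.642  0.72   0.836  1.456]
```

On the bench. Open.

{"fn": "servo_tool", "kwargs": {"deltas": "0 0 -0.05 0 0 0; 0 0 0 0 0 0; 0 0 0 0 0 0; 0 0 0 0 0 0; 0 0 -0.4 0 0 0; 0 0 -0.8 0 0 0; 0 0 -0.9 0 0 0; 0 0 -0.9 0 0 0", "claw": 1}}

```text
t: 24.1
eef_pos: [0.482, -0.421, 0.081]
orientation: [-0.365, -3.119, 0.002]
contact_force: [0.6, 0.1, 0.0]
opening: 0.0882
```

```bash
python3 - <<'E'
from wr import *
ob(); snap("wrist","o1")
plan([.56,-.29,.2],Rdown(-13),16)
E
```

```text
t 24.10 p [ 0.482 -0.421  0.081] x [-0.973  0.231  0.001] y [ 0.231  0.973 -0.001] z [-0.001 -0.001 -1.   ] open 0.0882 F [0.6 0.1 0. ] q [ 1.122  0.836 -0.715  1.633  0.655  0.928  1.5  ]
-0.3 1 -0.79 0 0 1; -0.23 1 -0.78 0 0 1; -0.15 1 -0.77 0 0 1; -0.08 1 -0.76 0 0 1; -0.02 1 -0.76 0 0 1; 0.06 1 -0.77 0 0 1; 0.12 1 -0.77 0 0 1; 0.1 0.51 -0.39 0 0 1; 0 -0 -0 0 0 1; 0 -0 -0 0 0 1; 0 -0 -0 0 0 1; -0 -0 -0 0 0.01 1; -0 -0 -0 0 0 1; -0 -0 -0 0 0.01 1; -0 -0 -0 0 0 1; -0 -0 -0 0 0 1
left [-0.0001 -0.      0.    ] [ 0.12  0.14 25.63]
```

View pics/o1.png

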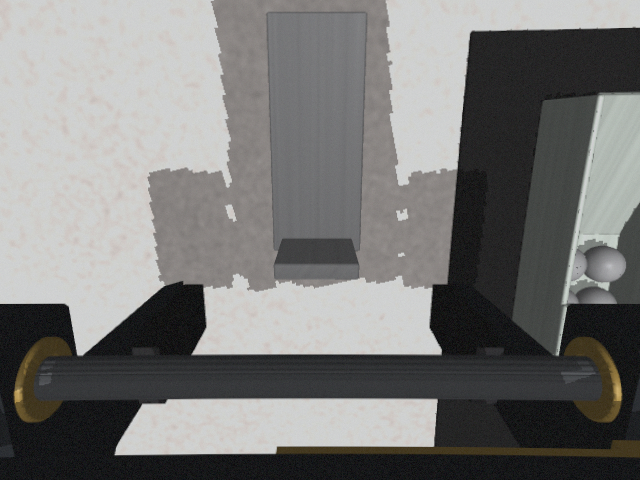

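```bash
cat > kin.py <<'E'
import numpy as np, itertools
from scipy.optimize import least_squares
from scipy.spatial.transform import Rotation as R
D=[ # q, p, rotvec-derived later (x axis, y axis)
([1.23480425,0.5371785,-0.00440279,1.53886737,0.00264772,1.06728404,-0.07121971],[0.17303129,-0.62591157,0.23783368],[.964,.266,0],[.266,-.964,0]),
([1.104,.353,-.184,1.83,.081,.964,.16],[.2715,-.4648,.2386],[.663,.748,-.004],[.748,-.663,.001]),
([.922,.332,-.378,1.879,.152,.956,.355],[.3929,-.3324,.2383],[.12,.993,-.005],[.993,-.12,0]),
([.366,.309,-.622,1.953,.228,.95,-.189],[.4772,.0291,.2368],[-.179,.984,-.007],[.984,.178,-.002]),
([-.016,.547,-.593,1.706,.354,1.001,-.609],[.5499,.2139,.2036],[-.128,.992,-.002],[.992,.128,-.002]),
([-.198,.697,-.563,1.494,.399,1.073,-.722],[.5903,.3173,.1855],[-.127,.992,-.001],[.992,.126,-.005]),
([-.21,.823,-.502,1.567,.477,.872,-.774],[.595,.3038,.0712],[-.113,.994,.003],[.994,.113,.004]),
([.262,.528,-.476,1.794,.306,.9,-.6],[.5663,.0077,.1712],[.245,.97,-.008],[.97,-.245,-.005]),
([.694,.635,-.409,1.691,.317,.882,-.095],[.5465,-.2838,.1376],[.245,.97,-.005],[.97,-.245,-.001]),
([.661,.779,-.365,1.677,.379,.753,-.116],[.5617,-.2922,.0494],[.227,.974,-.003],[.974,-.227,.003]),
([.9,.683,-.723,1.642,.538,.994,1.063],[.5591,-.2936,.1681],[-.875,.484,-.028],[.485,.875,-.008]),
([.92,.766,-.756,1.646,.614,.98,1.294],[.5569,-.2935,.1261],[-.975,.224,-.001],[.224,.975,-.004]),
([.924,.795,-.701,1.797,.693,.807,1.209],[.5129,-.2798,.0572],[-.973,.232,-.005],[.232,.973,-.002]),
([1.045,.731,-.763,1.726,.614,.929,1.373],[.5029,-.3338,.1228],[-.974,.227,-.01],[.227,.974,-.002]),
([1.098,.911,-.667,1.645,.709,.846,1.466],[.4791,-.4213,.0234],[-.973,.232,.002],[.232,.973,.002]),
([1.122,.836,-.715,1.633,.655,.928,1.5],[.482,-.421,.081],[-.973,.231,.001],[.231,.973,-.001]),
]
Q=np.array([d[0] for d in D]);P=np.array([d[1] for d in D]);
X=np.array([d[2] for d in D],float);Y=np.array([d[3] for d in D],float)
RM=np.stack([X,Y,np.cross(X,Y)],axis=2)
def T(Rm=np.eye(3),t=(0,0,0)):
    A=np.eye(4);A[:3,:3]=Rm;A[:3,3]=t;return A
def rz(a): return T(R.from_euler('z',a).as_matrix())
def ry(a): return T(R.from_euler('y',a).as_matrix())
def fk(par,q,s):
    o1,h,a,e1,e2,b,e3,L,o7,o3,o5,b1=par
    A=rz(s[0]*q[0]+o1)@T(t=(b1,0,h))@ry(q[1])@rz(s[1]*q[2]+o3)@T(t=(e1,0,a))@ry(s[4]*q[3])@T(t=(e2,0,b))@rz(s[2]*q[4]+o5)@T(t=(e3,0,0))@ry(q[5])@T(t=(0,0,L))@rz(s[3]*q[6]+o7)
    return A
def res(par,s):
    r=[]
    for q,p,m in zip(Q,P,RM):
        A=fk(par,q,s); r+=list((A[:3,3]-p)/.002); r+=list(R.from_matrix(A[:3,:3].T@m).as_rotvec()/.003)
    return np.array(r)
if __name__=="__main__":
    best=None
    for s in itertools.product([1,-1],[1,-1],[1,-1],[1,-1],[1]):
        for o1 in (0,):
          for o7 in (0,np.pi/2,-np.pi/2,np.pi):
            x0=[o1,.34,.4,0,0,.4,0,.25,o7,0,0,0]
            try: f=least_squares(res,x0,args=(s,),loss="soft_l1",max_nfev=60)
            except Exception as e: continue
            if best is None or f.cost<best[0]: best=(f.cost,s,f.x); print(f.cost,s,f.x.round(3))
    np.save("kin.npy",np.r_[best[1],best[2]])
    r=res(best[2],best[1]).reshape(-1,6); print(r.round(1))
E
timeout 550 python3 kin.py
```

```text
11178.817703550834 (1, 1, 1, 1, 1) [-4.510e-01  6.002e+00  1.510e-01  2.190e-01 -2.400e-01 -2.190e-01
 -8.500e-01  6.856e+00  8.510e-01 -1.200e-02  3.000e-03 -3.740e-01]
11150.343373368043 (1, 1, 1, 1, 1) [-0.583  4.999  0.137  0.203 -0.329 -0.303 -0.816  5.937  0.712 -0.02
  0.01  -0.311]
8317.122112212186 (1, 1, 1, -1, 1) [-9.1100e-01  9.0240e+00  9.0000e-03  1.5900e-01 -6.5200e-01 -4.7900e-01
 -5.7200e-01  1.0017e+01  6.7600e-01 -5.0000e-03  2.0000e-03 -1.1600e-01]
8193.608109959016 (1, 1, 1, -1, 1) [ 1.179e+00 -4.533e+00  5.410e-01  7.000e-03  6.200e-02  6.550e-01
  1.560e-01 -4.817e+00 -3.473e+00  2.000e-03 -4.000e-03 -1.001e+00]
7997.299142746669 (1, -1, -1, -1, 1) [-1.416e+00  3.750e-01 -2.820e-01  2.700e-01 -1.084e+00 -1.380e-01
  3.960e-01  4.200e-01  1.962e+00  1.000e-03 -2.000e-03 -5.900e-02]
7984.663997433767 (1, -1, -1, -1, 1) [-1.357e+00  3.640e-01 -3.990e-01  3.100e-01 -1.237e+00 -2.360e-01
  4.280e-01  4.400e-01  2.023e+00  0.000e+00 -2.000e-03 -5.700e-02]
6200.288487140171 (-1, 1, 1, 1, 1) [ 0.191 -2.457  0.622  0.064  0.337 -0.205 -0.052 -2.216  1.893 -0.004
  0.005
[... 697 characters left out ...]
5  0.428 -0.015  0.319  1.494 -0.
 -0.     0.006]
32.20764896857635 (-1, -1, -1, -1, 1) [-0.076  0.336  0.522  0.016  0.045  0.428 -0.015  0.319  1.494 -0.
 -0.     0.006]
[[-2.7  0.9 -6.3 -0.6  0.1  0.2]
 [ 0.5  2.9 -2.1 -0.1 -0.1  0.1]
 [ 0.8  2.5 -1.  -0.  -0.3  0.1]
 [ 0.2  2.1  0.5 -0.3 -0.1 -0.2]
 [ 0.6  0.1 -0.8 -0.3  0.2 -0.4]
 [ 1.2 -0.6 -2.7 -0.3  0.2  0.3]
 [ 0.2 -0.7 -0.8 -0.3  0.2 -0.1]
 [-0.2  1.   0.1 -0.  -0.2  0. ]
 [-0.4  0.1 -1.  -0.2 -0.  -0. ]
 [-0.7  0.5 -0.2 -0.2  0.1 -0.1]
 [ 0.3 -0.7  0.6 -0.7 -0.   0.1]
 [ 0.3 -0.8  1.7  0.1 -0.2 -0.2]
 [ 0.6  0.6  4.2 -0.2 -0.1  0.3]
 [ 0.1 -0.6  2.6 -0.3 -0.4 -0.2]
 [ 0.5 -0.2  3.   0.2 -0.1  0. ]
 [ 0.  -0.5  2.1  0.1 -0.3 -0. ]]
```

```bash
cat > ik.py <<'E'
from kin import *
from h import Rdown
k=np.load("kin.npy"); s=k[:5]; par=k[5:]
lo=np.array([-2.7,-.37,-1.27,.24,-1.31,.19,-2.76]);hi=np.array([2.7,2.16,1.26,2.4,4.45,1.91,2.76])
def ik(p,Rm,q0,m=.03,w=.02):
    f=lambda q:np.r_[(fk(par,q,s)[:3,3]-p)/.002,R.from_matrix(fk(par,q,s)[:3,:3].T@Rm).as_rotvec()/.005,w*(q-q0)]
    r=least_squares(f,np.clip(q0,lo+m+1e-3,hi-m-1e-3),bounds=(lo+m,hi-m),max_nfev=80)
    return r.x,np.linalg.norm(f(r.x)[:6])
def tcp(lip,yaw,t,gx=.129,gz=.012):
    a=np.radians(yaw);u=np.array([np.cos(a),np.sin(a)]);c,sn=np.cos(np.radians(t)),np.sin(np.radians(t))
    h=gx*c-gz*sn; return np.array([*(np.array(lip[:2])+u*h),lip[2]+gx*sn+gz*c]),Rdown(yaw,-t)
E
cat > pf.py <<'E'
from ik import *
q0=np.array([.66,.78,-.365,1.68,.38,.75,-.115])
for yaw in (-60,-40,-25,-13,0,20,40):
  a=np.radians(yaw);u=np.array([np.cos(a),np.sin(a)])
  for off in (.03,.05):
    lip=np.array([.472,-.005])+u*off
    q=q0.copy(); out=[]
    for t in (0,10,20,30,40,50):
        p,Rm=tcp([*lip,.085],yaw,t); q,e=ik(p,Rm,q); out.append("%d:%.1f"%(t,e))
    print(yaw,off,out,q.round(2))
E
python3 pf.py
```

```text
-60 0.03 ['0:0.0', '10:0.0', '20:0.0', '30:0.0', '40:0.0', '50:0.0'] [-0.69  0.5   0.45  2.19  1.3   0.64 -2.5 ]
-60 0.05 ['0:0.0', '10:0.0', '20:0.0', '30:0.0', '40:0.0', '50:0.0'] [-0.62  0.5   0.43  2.18  1.34  0.63 -2.5 ]
-40 0.03 ['0:0.0', '10:0.0', '20:0.0', '30:0.0', '40:0.0', '50:0.0'] [-0.21  0.43 -0.07  2.28  1.84  0.69 -2.65]
-40 0.05 ['0:0.0', '10:0.0', '20:0.0', '30:0.0', '40:0.0', '50:0.0'] [-0.17  0.44 -0.07  2.25  1.86  0.67 -2.62]
-25 0.03 ['0:0.0', '10:0.0', '20:0.0', '30:0.0', '40:0.0', '50:0.0'] [ 0.27  0.48 -0.57  2.32  2.14  0.76 -2.58]
-25 0.05 ['0:0.0', '10:0.0', '20:0.0', '30:0.0', '40:0.0', '50:0.0'] [ 0.28  0.48 -0.54  2.29  2.15  0.73 -2.55]
-13 0.03 ['0:0.0', '10:0.0', '20:0.0', '30:0.0', '40:0.0', '50:0.0'] [ 0.5   0.52 -0.77  2.35  2.35  0.72 -2.5 ]
-13 0.05 ['0:0.0', '10:0.0', '20:0.0', '30:0.0', '40:0.0', '50:0.0'] [ 0.5   0.54 -0.75  2.3   2.34  0.69 -2.47]
0 0.03 ['0:0.0', '10:0.0', '20:0.0', '30:0.0', '40:0.0', '50:0.0'] [ 0.69  0.58 -0.92  2.35  2.55  0.62 -2.4 ]
0 0.05 ['0:0.0', '10:0.0', '20:0.0', '30:0.0', '40:0.0', '50:0.0'] [ 0.71  0.63 -0.96  2.31  2.49  0.62 -2.3 ]
20 0.03 ['0:0.0', '10:0.0', '20:0.0', '30:0.0', '40:0.0', '50:0.0'] [ 1.02  0.85 -1.24  2.32  2.49  0.46 -1.81]
20 0.05 ['0:0.0', '10:0.0', '20:0.0', '30:0.0', '40:0.0', '50:0.0'] [ 0.98  0.87 -1.24  2.28  2.44  0.47 -1.75]
40 0.03 ['0:0.0', '10:0.0', '20:0.0', '30:0.0', '40:0.0', '50:10.2'] [ 1.07  0.94 -1.24  2.28  2.39  0.22 -1.37]
40 0.05 ['0:0.0', '10:0.0', '20:0.0', '30:0.0', '40:0.0', '50:7.9'] [ 1.03  0.95 -1.24  2.25  2.29  0.22 -1.29]
```

```bash
cat > pf2.py <<'E'
from ik import *
import sys
q0=np.array([.66,.78,-.365,1.68,.38,.75,-.115])
a0=-13
def path(yaw,off,z=.085,dirn=1,ang=50,verbose=False,extra=(0,0)):
    # from mat grasp lifted -> rotate/translate to the tray -> tilt
    q=q0.copy(); mx=0; emx=0; qs=[]
    p0=np.array([.5597,-.2917,.20]); 
    a=np.radians(yaw);u=np.array([np.cos(a),np.sin(a)])
    lip=np.array([.472,-.005])+u*off+np.array(extra)
    p1,_=tcp([*lip,z+.05],yaw,0)
    n=max(20,int(abs(yaw-a0)/3))
    for f in np.linspace(0,1,n):
        p=p0+(p1-p0)*f; Rm=Rdown(a0+(yaw-a0)*f); qn,e=ik(p,Rm,q,w=.05); 
        mx=max(mx,abs(qn-q).max()*(f>0)); emx=max(emx,e); q=qn
    m1=mx; qc=q.copy()
    for t in np.arange(0,ang+1,2.5):
        p,Rm=tcp([*lip,z],yaw,t); qn,e=ik(p,Rm,q,w=.05)
        mx=max(mx,abs(qn-q).max()*(t>0)); emx=max(emx,e); q=qn; qs.append(q)
    return m1,mx,emx,qc,q,np.minimum(q-lo,hi-q).min()
if __name__=="__main__":
  for yaw in range(-195,200,15):
    for off in (.04,):
        r=path(yaw,off); print(yaw,off,"step0 %.2f step %.2f err %.1f"%r[:3],r[3].round(2),r[4].round(2),"%.2f"%r[5])
E
python3 pf2.py
```

```text
-195 0.04 step0 0.17 step 0.17 err 10.7 [-1.16  0.54  1.23  2.37 -0.8   0.77 -2.73] [-0.7   0.99  1.06  1.75 -0.57  1.82 -2.73] 0.03
-180 0.04 step0 0.72 step 0.72 err 13.9 [-1.08  0.46  1.23  2.37 -0.65  0.75 -2.51] [-0.76  1.    1.08  1.74 -0.44  1.74 -2.56] 0.17
-165 0.04 step0 0.62 step 0.62 err 10.1 [-0.94  0.47  1.23  2.37 -0.67  0.74 -2.09] [-0.84  1.03  1.13  1.76 -0.35  1.65 -2.36] 0.13
-150 0.04 step0 0.06 step 0.10 err 3.8 [ 0.17  0.22  0.03  2.36 -0.01  0.57 -2.42] [-0.48  0.69  0.43  1.79  0.16  1.48 -2.73] 0.03
-135 0.04 step0 0.06 step 0.07 err 0.0 [ 0.26  0.26  0.    2.28 -0.    0.6  -2.09] [-0.38  0.64  0.21  1.83  0.4   1.41 -2.73] 0.03
-120 0.04 step0 0.05 step 0.07 err 0.0 [ 0.33  0.32 -0.04  2.18  0.02  0.64 -1.82] [-0.43  0.61  0.23  1.89  0.55  1.29 -2.63] 0.13
-105 0.04 step0 0.05 step 0.07 err 0.0 [ 0.37  0.38 -0.08  2.08  0.05  0.69 -1.58] [-0.5   0.59  0.27  1.96  0.69  1.15 -2.54] 0.22
-90 0.04 step0 0.06 step 0.07 err 0.0 [ 0.39  0.44 -0.14  1.98  0.09  0.73 -1.37] [-0.56  0.56  0.31  2.03  0.86  0.99 -2.49] 0.27
-75 0.04 step0 0.06 step 0.07 err 0.0 [ 0.
[... 1742 characters left out ...]
  1.06 -1.24  1.89  0.19  1.17  1.74] 0.03
135 0.04 step0 0.04 step 0.07 err 0.0 [ 0.53  0.51 -1.13  2.27  0.7   0.76  1.26] [ 0.87  1.08 -1.23  1.83  0.25  1.37  1.87] 0.04
150 0.04 step0 0.04 step 0.10 err 1.1 [ 0.69  0.5  -1.22  2.35  0.72  0.75  1.55] [ 0.79  1.07 -1.2   1.78  0.3   1.53  2.03] 0.07
165 0.04 step0 0.04 step 0.08 err 10.6 [ 0.82  0.47 -1.24  2.37  0.68  0.75  1.96] [ 0.71  1.04 -1.14  1.75  0.36  1.66  2.21] 0.13
180 0.04 step0 0.04 step 0.06 err 13.8 [ 0.97  0.46 -1.24  2.37  0.66  0.75  2.38] [ 0.62  1.   -1.08  1.74  0.45  1.75  2.41] 0.16
195 0.04 step0 0.05 step 0.06 err 10.1 [ 1.09  0.49 -1.24  2.37  0.71  0.75  2.73] [ 0.54  0.95 -1.01  1.75  0.56  1.8   2.63] 0.11
```

{"fn": "servo_tool", "kwargs": {"deltas": "0 0.3 -1 0 0 0.6; 0 0.6 -1 0 0 1; 0 0.9 -0.9 0 0 1; 0 0.9 -0.7 0 0 1; 0.1 0.9 -0.5 0 0 1; 0.2 0.9 -0.3 0 0 1; 0.2 0.8 0 0 0 1; 0.2 0.5 0 0 0 1"}}

```text
t: 24.95
eef_pos: [0.5279, -0.311, 0.1871]
orientation: [1.2, 2.885, -0.01]
contact_force: [-0.7, 0.8, -0.6]
opening: 0.0883
```

```bash
python3 - <<'E'
from wr import *
ob()
plan([.5641,-.2927,.17],Rdown(-13),16)
E
```

```text
t 24.95 p [ 0.5279 -0.311   0.1871] x [-0.705  0.709 -0.018] y [0.709 0.705 0.001] z [ 0.013 -0.012 -1.   ] open 0.0883 F [-0.7  0.8 -0.6] q [ 0.938  0.62  -0.686  1.672  0.462  0.997  0.876]
-0.32 1 0.45 0.01 0.02 1; -0.23 0.94 0.42 0.01 0.02 1; 0 0 -0 0.01 0.02 1; 0 0 -0 0.01 0.02 1; 0 0 -0 0.01 0.01 1; 0.01 0 -0 0.01 0.02 1; -0 0 -0 0.01 0.02 1; -0 0 -0 0.01 0.01 1; -0 0 -0 0.01 0.02 1; -0 0 -0 0.01 0.01 1; -0 0 -0 0.01 0.02 1; -0 0 -0 0.01 0.01 1; -0 0 -0 0.01 0.02 1; -0 0 -0 0 0.01 1; -0 0.01 -0 0.01 0.01 0.45; -0 -0 -0 -0 -0 0
left [-0.0001 -0.      0.0001] [-0.02 -0.    0.01]
```

{"fn": "servo_tool", "kwargs": {"deltas": "-0.2 0.7 0.3 0 0 1; -0.2 0.6 0.3 0 0 1; -0.1 0.3 0.2 0 0 1; 0 0 0 0 0 1; 0 0 0 0 0 1; 0 0 0 0 0 1; 0 0 0 0 0 1; 0 0 0 0 0 1"}}

```text
t: 25.75
eef_pos: [0.5638, -0.2923, 0.1813]
orientation: [1.962, 2.417, 0.005]
contact_force: [-0.9, -1.0, 0.6]
opening: 0.088
```

```bash
python3 - <<'E'
from wr import *
ob()
plan([.5641,-.2927,.15],Rdown(-13),8)
E
```

```text
t 25.75 p [ 0.5638 -0.2923  0.1813] x [-0.205  0.979 -0.02 ] y [0.978 0.205 0.021] z [ 0.024 -0.015 -1.   ] open 0.0880 F [-0.9 -1.   0.6] q [ 0.784  0.621 -0.545  1.631  0.384  0.968  0.316]
0 -0.01 1 0.06 0.04 1; 0.01 -0.01 0.57 0.06 0.03 1; -0 0 -0 0.06 0.04 1; -0 0 -0 0.05 0.03 1; -0 0 -0 0.06 0.04 1; -0 0 -0 0.05 0.03 1; -0 0 -0 0.01 0.01 0.21; -0 0 -0 0 0 0
left [ 0.     -0.0001  0.0001] [0.02 0.   0.01]
```

{"fn": "servo_tool", "kwargs": {"deltas": "0 0 0.6 0.05 0.05 1; 0 0 0.8 0.05 0.05 1; 0 0 0.5 0.05 0.05 1; 0 0 0.2 0.05 0.05 1; 0 0 0 0.05 0.05 1; 0 0 0 0 0 0.7; 0 0 0 0 0 0"}}

```text
t: 26.45
eef_pos: [0.5676, -0.2916, 0.1464]
orientation: [2.431, 1.974, 0.019]
contact_force: [-0.1, -0.1, -0.4]
opening: 0.0883
```

```bash
python3 - <<'E'
from wr import *
ob()
plan([.5641,-.2927,.1],Rdown(-13),4)
overlay((.5381,-.2866),-13,.003,"p",cams=("wrist","top"),lid=False)
E
```

```text
t 26.45 p [ 0.5676 -0.2916  0.1464] x [0.205 0.979 0.003] y [ 0.979 -0.205  0.015] z [ 0.015 -0.    -1.   ] open 0.0883 F [-0.1 -0.1 -0.4] q [ 0.709  0.656 -0.436  1.635  0.326  0.909 -0.053]
-0.04 -0.08 1 0.21 -0.05 0.29; -0.04 -0.07 1 0 0 -0; -0.02 -0.02 0.32 0 0 -0; 0 -0 -0 0 0 -0
left [-0.      0.0001  0.    ] [ 0.02  0.02 -0.01]
```

View pics/p_wrist.png

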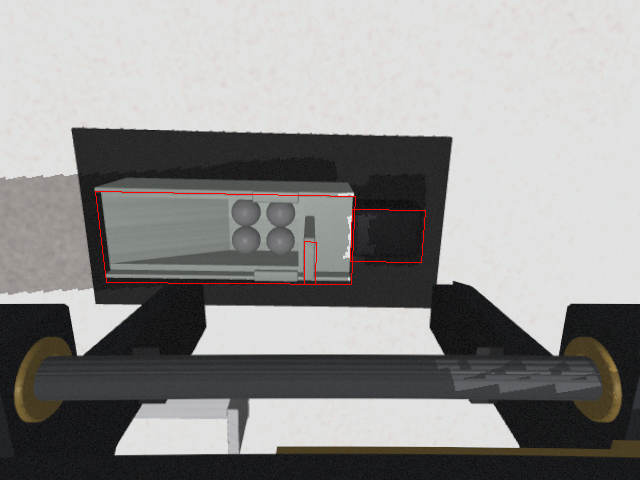

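{"fn": "servo_tool", "kwargs": {"deltas": "0.05 -0.1 0.6 0.2 -0.05 0.25; 0 -0.1 0.8 0 0 0; 0 0 0.8 0 0 0; 0 0 0.8 0 0 0; 0 0 0.6 0 0 0; 0 0 0.2 0 0 0; 0 0 0 0 0 0"}}

```text
t: 27.25
eef_pos: [0.5636, -0.289, 0.0641]
orientation: [-2.453, -1.961, 0.002]
contact_force: [0.4, 0.5, 0.1]
opening: 0.0879
```

```bash
python3 - <<'E'
from wr import *
ob()
plan([.5641,-.2902,.055],Rdown(-13),2)
overlay((.5381,-.2841),-13,.003,"r",cams=("wrist",),lid=False)
E
```

```text
t 27.25 p [ 0.5636 -0.289   0.0641] x [ 0.22   0.976 -0.   ] y [ 0.976 -0.22  -0.002] z [-0.002  0.    -1.   ] open 0.0879 F [0.4 0.5 0.1] q [ 0.672  0.764 -0.388  1.668  0.379  0.787 -0.112]
-0.05 0.04 0.45 -0.03 0 0.07; -0 -0 0 0 0 0
left [-0.0001 -0.     -0.0001] [0.02 0.01 0.01]
```

View pics/r_wrist.png

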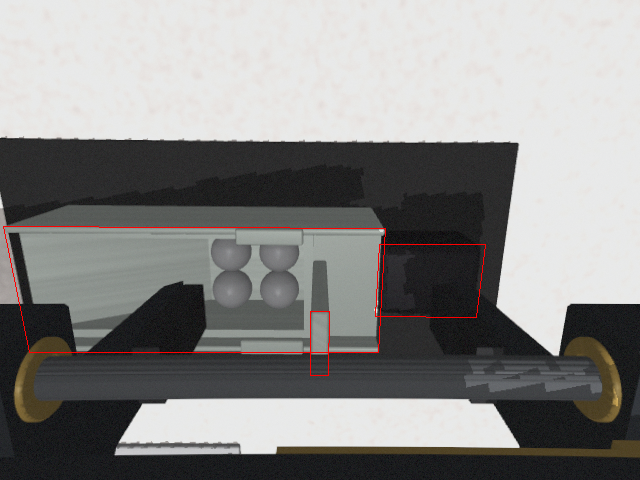

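{"fn": "servo_tool", "kwargs": {"deltas": "-0.05 0.05 0.4 0 0 0; 0 0 0.2 0 0 0; 0 0 0 0 0 0; 0 0 0 0 0 0; 0 0 0 0 0 0; 0 0 0 0 0 0; 0 0 0 0 0 0; 0 0 0 0 0 0", "claw": -1}}

```text
t: 28.1
eef_pos: [0.5663, -0.2913, 0.0539]
orientation: [2.452, 1.96, 0.001]
contact_force: [0.7, 0.5, -0.2]
opening: 0.0261
```

{"fn": "servo_tool", "kwargs": {"deltas": "0 0 0 0 0 0; 0 0 0 0 0 0; 0 0 0 0 0 0; 0 0 0 0 0 0; 0 0 0 0 0 0"}}

```text
t: 28.6
eef_pos: [0.5652, -0.2912, 0.0539]
orientation: [2.453, 1.96, -0.001]
contact_force: [-2.0, -0.1, 1.1]
opening: 0.0056
```

```bash
python3 - <<'E'
from wr import *
ob()
snap("wrist","r2")
E
```

```text
t 28.60 p [ 0.5652 -0.2912  0.0539] x [ 0.221  0.975 -0.001] y [ 0.975 -0.221  0.001] z [ 0.    -0.002 -1.   ] open 0.0056 F [-2.  -0.1  1.1] q [ 0.668  0.78  -0.381  1.665  0.387  0.771 -0.116]
```

View pics/r2.png

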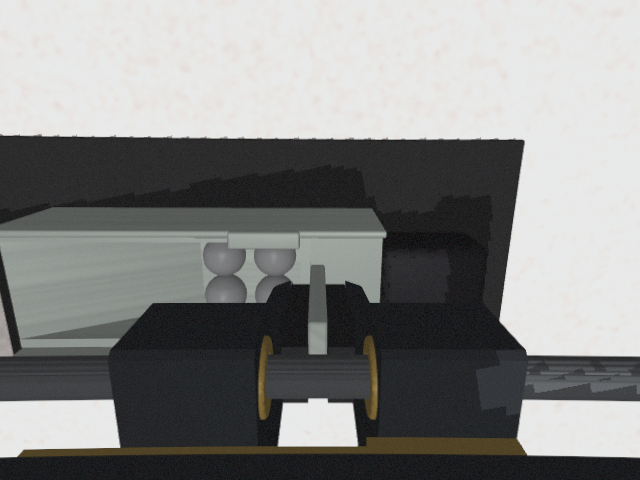

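{"fn": "servo_tool", "kwargs": {"deltas": "0 0 -0.2 0 0 0; 0 0 -0.4 0 0 0; 0 0 -0.6 0 0 0; 0 0 -0.7 0 0 0; -0.1 0 -0.7 0 0 0.2; 0 0 -0.7 0 0 0.5; 0 -0.1 -0.5 0 0 0.7; 0.1 -0.2 -0.2 0 0 0.7"}}

```text
t: 29.45
eef_pos: [0.5594, -0.2897, 0.1407]
orientation: [2.599, 1.762, 0.0]
contact_force: [-0.2, 0.8, -4.4]
opening: 0.0061
```

```bash
python3 - <<'E'
from wr import *
ob(); snap("wrist","s1")
plan([.517,-.173,.155],Rdown(-75),16,dmax=.6,tmax=.9)
E
```

```text
t 29.45 p [ 0.5594 -0.2897  0.1407] x [ 0.37   0.929 -0.001] y [ 0.929 -0.37   0.001] z [ 0.001 -0.001 -1.   ] open 0.0061 F [-0.2  0.8 -4.4] q [ 0.679  0.649 -0.391  1.652  0.299  0.9   -0.206]
0.6 -0.54 -0.09 0 -0 0.9; 0.59 -0.6 -0.09 0 -0 0.9; 0.52 -0.6 -0.09 0 -0 0.9; 0.46 -0.6 -0.09 0 -0 0.9; 0.4 -0.6 -0.08 0 -0 0.9; 0.35 -0.6 -0.08 0 -0 0.9; 0.3 -0.6 -0.07 0 -0 0.9; 0.25 -0.6 -0.08 0 -0 0.9; 0.08 -0.22 -0.02 0 -0 0.9; -0 0 -0 0 -0 0.9; -0 0 -0 0 -0 0.9; -0 0 -0 0 -0 0.9; -0 0 -0 0 -0 0.9; -0 0 -0 0.01 -0.01 0.9; -0 0 -0 0 0 0.69; -0 0 -0 0 0 0
left [-0.     -0.0001  0.    ] [0.01 0.   0.01]
```

View pics/s1.png

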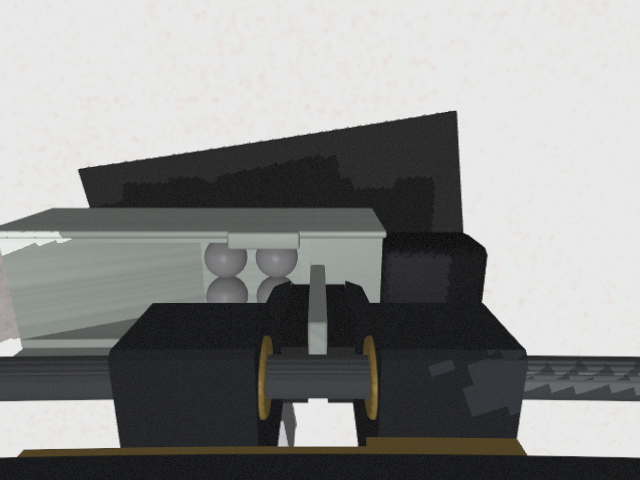

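{"fn": "servo_tool", "kwargs": {"deltas": "0.4 -0.2 -0.2 0 0 0.9; 0.5 -0.3 -0.2 0 0 0.9; 0.5 -0.5 -0.1 0 0 0.9; 0.5 -0.5 -0.1 0 0 0.9; 0.4 -0.5 -0.1 0 0 0.9; 0.35 -0.5 -0.1 0 0 0.9; 0.3 -0.5 0 0 0 0.9; 0.3 -0.5 0 0 0 0.9"}}

```text
t: 30.3
eef_pos: [0.54, -0.1925, 0.1642]
orientation: [2.966, 1.02, 0.009]
contact_force: [-0.2, -0.3, -5.1]
opening: 0.0061
```

```bash
python3 - <<'E'
from wr import *
ob()
plan([.517,-.173,.155],Rdown(-75),10,dmax=.6,tmax=.9)
E
```

```text
t 30.30 p [ 0.54   -0.1925  0.1642] x [0.789 0.615 0.003] y [ 0.615 -0.789  0.007] z [ 0.007 -0.003 -1.   ] open 0.0061 F [-0.2 -0.3 -5.1] q [ 0.487  0.513 -0.296  1.801  0.194  0.848 -0.809]
-0.13 -0.6 0.18 0.01 -0.01 0.9; -0.16 -0.6 0.19 0.01 -0.01 0.9; -0.09 -0.26 0.08 0.02 -0.01 0.9; -0 -0 0 0.01 -0.01 0.9; -0 -0 0 0.02 -0.01 0.9; -0 -0 0 0.01 -0.01 0.9; -0 -0 0 0.01 -0.01 0.34; -0 -0 0 -0 0 -0; -0 -0 0 -0 0 -0; -0 -0 0 -0 0 -0
left [-0.      0.0001 -0.    ] [-0.02  0.   -0.02]
```

{"fn": "servo_tool", "kwargs": {"deltas": "-0.1 -0.4 0.1 0 0 0.9; -0.1 -0.4 0.1 0 0 0.9; -0.1 -0.2 0 0 0 0.9; 0 0 0 0 0 0.9; 0 0 0 0 0 0.8; 0 0 0 0 0 0.6; 0 0 0 0 0 0.2"}}

```text
t: 31.0
eef_pos: [0.5246, -0.1744, 0.1653]
orientation: [3.106, 0.449, 0.018]
contact_force: [-0.2, -0.1, -5.2]
opening: 0.0059
```

```bash
python3 - <<'E'
from wr import *
o=ob(); snap("top","u1",(270,180,450,360),4); snap("scene","u2",(200,80,400,260),4)
A=R.from_rotvec(o["orientation"]).as_matrix()
print("lip",(o["eef_pos"]-A[:,1]*.129+A[:,2]*.015-[.472,-.005,0]).round(4))
plan([.517,-.173,.145],Rdown(-75),4,dmax=.6,tmax=.9)
E
```

```text
t 31.00 p [ 0.5246 -0.1744  0.1653] x [0.959 0.283 0.011] y [ 0.283 -0.959  0.005] z [ 0.012 -0.002 -1.   ] open 0.0059 F [-0.2 -0.1 -5.2] q [ 0.408  0.47  -0.216  1.861  0.133  0.812 -1.159]
lip [ 0.0163 -0.0457  0.1497]
-0.21 -0.11 0.6 0.07 -0.16 0.38; -0.14 -0.07 0.4 0 0 0; -0 0 0 0 0 0; -0 0 0 0 0 0
left [-0.0001 -0.     -0.0001] [0.   0.01 0.02]
```

View pics/u1.png

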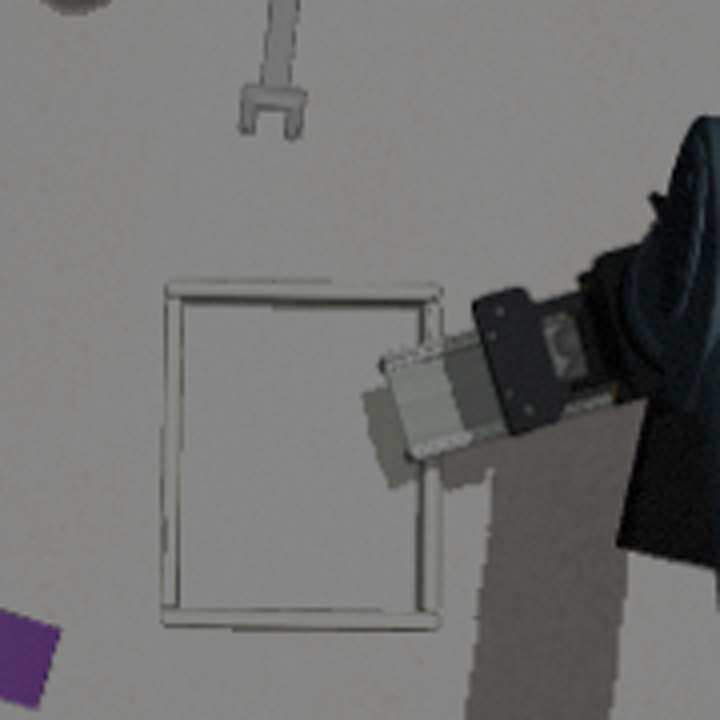

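View pics/u2.png

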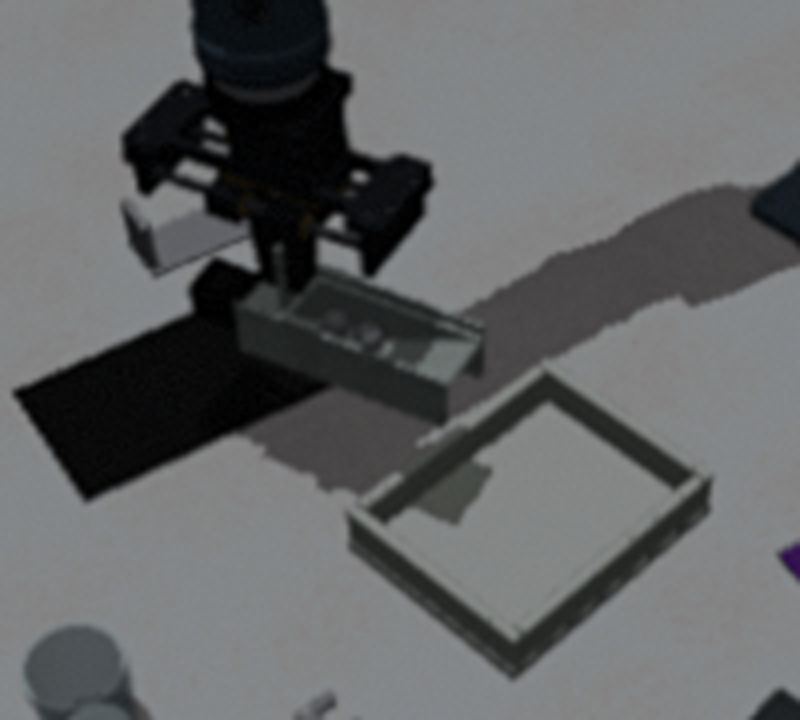

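```bash
cat > tp.py <<'E'
from wr import *
def tcp(lip,yaw,t,gx=.129,gz=.015):
    a=np.radians(yaw);u=np.array([np.cos(a),np.sin(a)]);c,sn=np.cos(np.radians(t)),np.sin(np.radians(t))
    h=gx*c-gz*sn; return np.array([*(np.array(lip[:2])+u*h),lip[2]+gx*sn+gz*c]),Rdown(yaw,-t)
def state():
    o=ob(); A=R.from_rotvec(o["orientation"]).as_matrix()
    print("lip in tray",(o["eef_pos"]-A[:,1]*.129+A[:,2]*.015-[.472,-.005,0]).round(4),"tilt",np.degrees(np.arcsin(A[2,1])).round(1),"yaw",np.degrees(np.arctan2(A[1,1],A[0,1])).round(1)); return o,A
def tplan(lip,yaw,ts):
    o,A=state(); P=o["eef_pos"].copy(); out=[]
    for i,t in enumerate(ts):
        p,Rt=tcp([lip[0]+.472,lip[1]-.005,lip[2][i]],yaw,t)
        e=(A.T@(p-P)/.02).round(2); r=(R.from_matrix(A.T@Rt).as_rotvec(degrees=True)/4).round(2)
        out.append(" ".join("%g"%v for v in [*np.clip(e,-1,1),*np.clip(r,-1,1)])); P=p;A=Rt
    print("; ".join(out))
E
python3 -c "
from tp import *
tplan((.012,-.043),-75,[3,6,9,12,15,18,21,23],)if 0 else tplan((.012,-.043,np.linspace(.144,.1,8)),-75,[3,6,9,12,15,18,20,22])"
```

```text
t 31.10 p [ 0.5247 -0.1745  0.1652] x [0.959 0.285 0.011] y [ 0.285 -0.959  0.005] z [ 0.012 -0.002 -1.   ] open 0.0060 F [ 0.3  0.1 -5.1] q [ 0.408  0.47  -0.216  1.861  0.133  0.812 -1.158]
lip in tray [ 0.0161 -0.0459  0.1495] tilt 0.3 yaw -73.5
-0.32 -0.24 -0.03 -0.68 -0.17 0.38; -0 -0.06 -0.02 -0.75 0 0; -0 -0.08 -0.02 -0.75 0 -0; 0 -0.1 -0.03 -0.75 0 0; -0 -0.11 -0.03 -0.75 0 0; 0 -0.13 -0.03 -0.75 0 -0; -0 -0.13 0.07 -0.5 -0 0; 0 -0.14 0.07 -0.5 0 -0
```

{"fn": "servo_tool", "kwargs": {"deltas": "-0.3 -0.2 0 -0.6 -0.15 0.3; 0 -0.05 0 -0.75 0 0; 0 -0.1 0 -0.75 0 0; 0 -0.1 0 -0.75 0 0; 0 -0.1 0 -0.7 0 0; 0 -0.1 0 -0.5 0 0; 0 -0.1 0 -0.3 0 0"}}

```text
t: 31.8
eef_pos: [0.5157, -0.1622, 0.1647]
orientation: [2.8, 0.379, 0.067]
contact_force: [-0.2, -0.2, -4.1]
opening: 0.0057
```

```bash
python3 -c "
from tp import *
tplan((.012,-.043,np.linspace(.115,.092,6)),-75,[20,22,24,26,28,30])
snap('scene','v1',(200,80,400,260),4)"
```

```text
t 31.80 p [ 0.5157 -0.1622  0.1647] x [0.964 0.266 0.004] y [ 0.252 -0.916  0.314] z [ 0.087 -0.301 -0.95 ] open 0.0057 F [-0.2 -0.2 -4.1] q [ 0.064  0.401 -0.032  2.025  0.515  0.68  -1.665]
lip in tray [ 0.0126 -0.0436  0.11  ] tilt 18.3 yaw -74.6
-0.05 0.02 -0.44 -0.43 -0.09 0.09; 0 -0.11 -0.01 -0.5 0 -0; -0 -0.12 -0.01 -0.5 0 0; -0 -0.12 -0.01 -0.5 -0 0; 0 -0.13 -0.02 -0.5 -0 -0; 0 -0.14 -0.02 -0.5 -0 -0
```

View pics/v1.png

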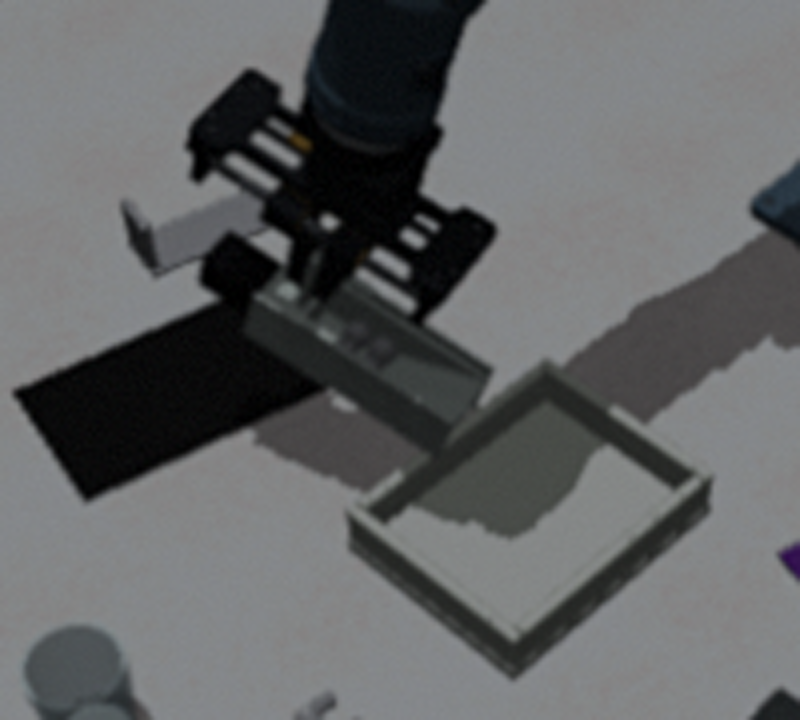

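{"fn": "servo_tool", "kwargs": {"deltas": "0 -0.05 -0.1 -0.4 -0.1 0.1; 0 -0.1 0 -0.5 0 0; 0 -0.1 0 -0.5 0 0; 0 -0.1 0 -0.5 0 0; 0 -0.1 0 -0.5 0 0; 0 -0.1 0 -0.3 0 0"}}

```text
t: 32.45
eef_pos: [0.5147, -0.1496, 0.1633]
orientation: [2.613, 0.345, 0.095]
contact_force: [0.3, 0.6, -4.4]
opening: 0.0057
```

```bash
python3 -c "
from tp import *
tplan((.012,-.045,np.linspace(.093,.09,8)),-75,[33,36,39,42,44,46,48,50])
snap('scene','v2',(200,80,400,260),4)"
```

```text
t 32.45 p [ 0.5147 -0.1496  0.1633] x [0.966 0.26  0.004] y [ 0.226 -0.844  0.487] z [ 0.13  -0.47  -0.873] open 0.0057 F [ 0.3  0.6 -4.4] q [-0.167  0.42   0.076  2.092  0.782  0.698 -2.036]
lip in tray [ 0.0155 -0.0428  0.0873] tilt 29.2 yaw -75.0
-0.19 0.13 -0.65 -0.96 -0.06 -0.01; 0 -0.06 -0.32 -0.75 0 0; 0 -0.06 -0.32 -0.75 -0 -0; -0 -0.06 -0.32 -0.75 0 -0; 0 -0.04 -0.21 -0.5 -0 -0; 0 -0.04 -0.21 -0.5 0 0; 0 -0.05 -0.21 -0.5 -0 -0; -0 -0.05 -0.21 -0.5 0 0
```

View pics/v2.png

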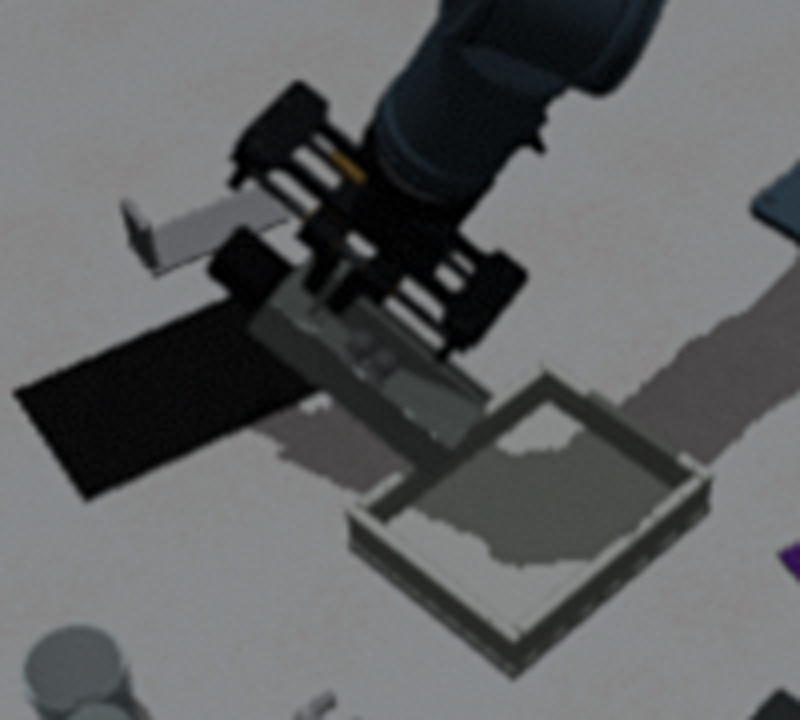

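{"fn": "servo_tool", "kwargs": {"deltas": "-0.1 0 -0.4 -0.7 -0.05 0; 0 0 -0.35 -0.7 0 0; 0 0 -0.35 -0.7 0 0; 0 -0.05 -0.3 -0.5 0 0; 0 0 0 0 0 0"}}

```text
t: 33.0
eef_pos: [0.51, -0.1321, 0.1866]
orientation: [2.435, 0.321, 0.119]
contact_force: [1.1, -0.1, -4.7]
opening: 0.0061
```

```bash
python3 -c "
from tp import *
tplan((.012,-.045,np.linspace(.09,.09,4)),-75,[43,46,48,50])
snap('scene','v3',(200,80,400,260),4)"
```

```text
t 33.00 p [ 0.51   -0.1321  0.1866] x [0.966 0.26  0.003] y [ 0.199 -0.746  0.636] z [ 0.168 -0.613 -0.772] open 0.0061 F [ 1.1 -0.1 -4.7] q [-0.347  0.424  0.119  2.127  0.943  0.829 -2.289]
lip in tray [ 0.0148 -0.04    0.093 ] tilt 39.5 yaw -75.1
-0.19 0 -0.15 -0.88 -0.05 -0.01; 0 -0.05 -0.34 -0.75 0 0; 0 -0.03 -0.22 -0.5 -0 -0; -0 -0.03 -0.22 -0.5 0 0
```

View pics/v3.png

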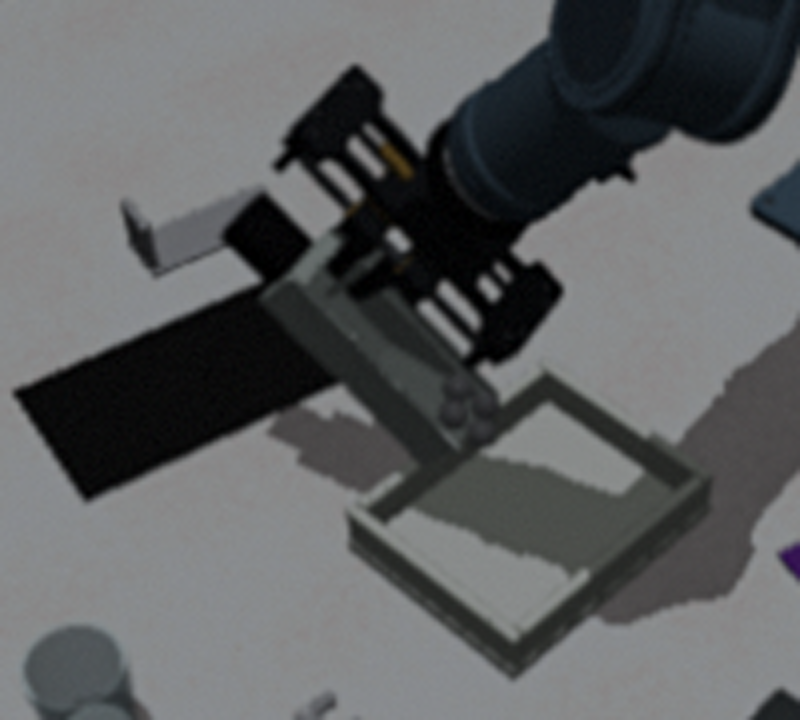

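{"fn": "servo_tool", "kwargs": {"deltas": "0 0 -0.1 -0.3 0 0; 0 0 -0.1 -0.3 0 0; 0 0 -0.2 -0.4 0 0; 0 0 -0.2 -0.4 0 0; 0 0 0 -0.1 0 0; 0 0 0 0 0 0"}}

```text
t: 33.65
eef_pos: [0.5087, -0.1272, 0.1969]
orientation: [2.329, 0.298, 0.134]
contact_force: [-0.6, 0.8, -3.5]
opening: 0.0058
```

```bash
python3 -c "
from tp import *
state()
snap('scene','v4',(200,80,400,260),4);snap('top','v5',(270,180,450,360),4)"
```

```text
t 33.65 p [ 0.5087 -0.1272  0.1969] x [0.967 0.254 0.006] y [ 0.173 -0.677  0.715] z [ 0.186 -0.691 -0.699] open 0.0058 F [-0.6  0.8 -3.5] q [-0.428  0.45   0.136  2.138  1.015  0.913 -2.415]
lip in tray [ 0.0171 -0.0452  0.0941] tilt 45.7 yaw -75.6
```

View pics/v4.png

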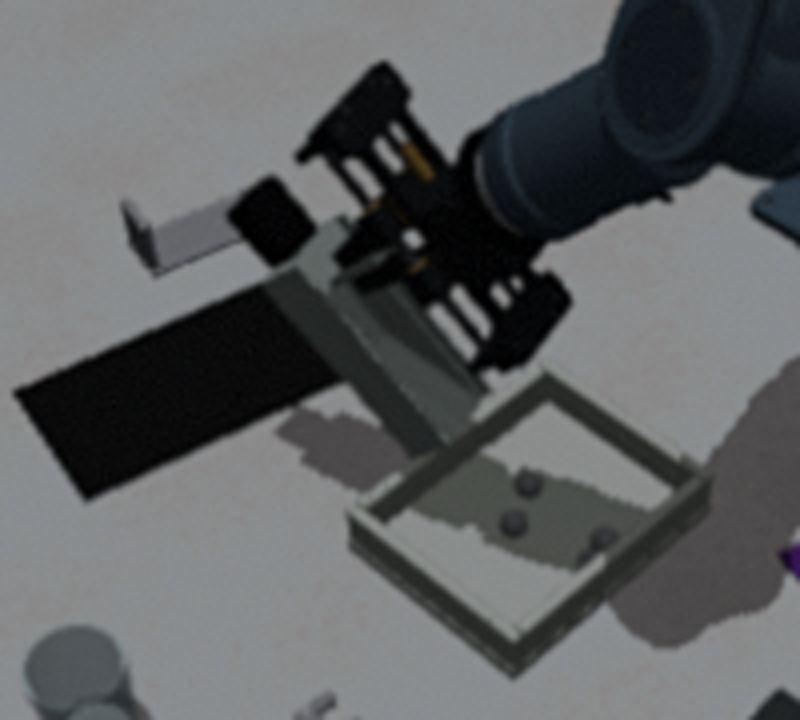

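View pics/v5.png

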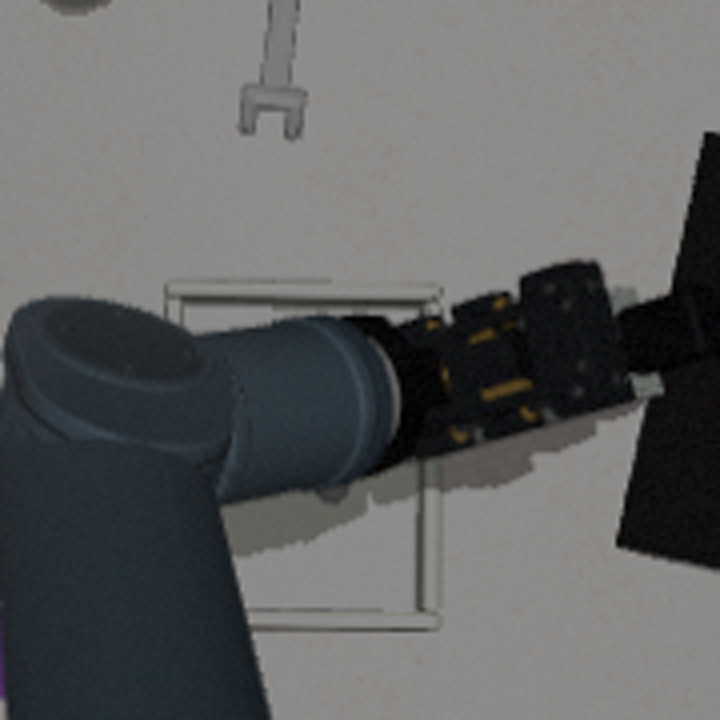

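```bash
python3 -c "
from tp import *
tplan((.014,-.06,np.linspace(.11,.15,12)),-75,[42,38,34,30,26,22,18,14,10,6,3,0])
snap('scene','v6',(280,170,390,250),7)"
```

```text
t 33.75 p [ 0.5087 -0.1274  0.197 ] x [0.967 0.254 0.006] y [ 0.173 -0.677  0.715] z [ 0.186 -0.691 -0.699] open 0.0056 F [-0.5 -0.4 -4.4] q [-0.428  0.45   0.136  2.138  1.015  0.913 -2.415]
lip in tray [ 0.0172 -0.0454  0.0943] tilt 45.7 yaw -75.7
-0.28 1 0.34 0.91 -0.01 -0.12; 0 0.16 0.32 1 -0 0; 0 0.15 0.31 1 -0 -0; -0 0.14 0.3 1 0 -0; -0 0.13 0.29 1 0 0; 0 0.12 0.29 1 -0 -0; -0 0.1 0.28 1 0 0; -0 0.09 0.28 1 -0 -0; 0 0.08 0.28 1 0 -0; 0 0.07 0.27 1 -0 0; 0 0.05 0.16 0.75 -0 -0; -0 0.04 0.16 0.75 0 0
```

View pics/v6.png

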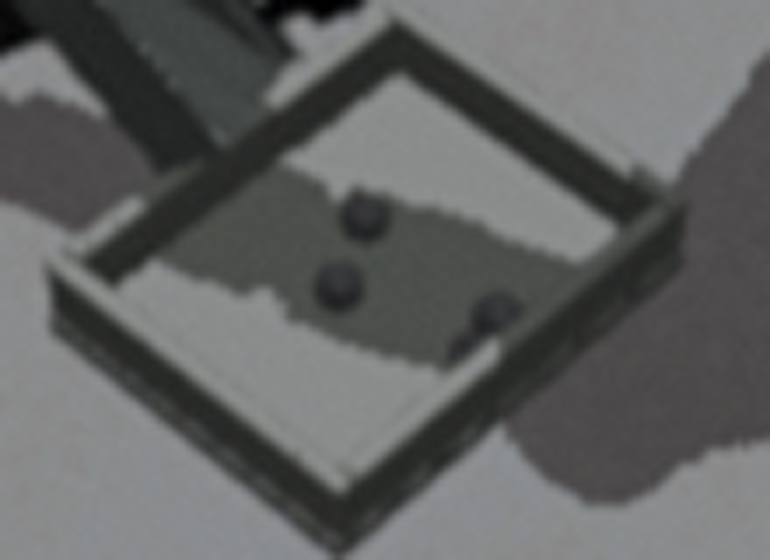

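Four balls are in the tray, at crop (365,215), (340,285), (495,313) and partly behind the wall at (465,350). Tilt back.

{"fn": "servo_tool", "kwargs": {"deltas": "-0.1 0.3 -0.2 0.5 0 0; 0 0.2 0.1 0.9 0 0; 0 0.2 0.25 0.9 0 0; 0 0.2 0.25 0.9 0 0; 0 0.15 0.25 0.9 0 0; 0 0.1 0.25 0.9 0 0; 0 0.1 0.25 0.9 0 0; 0 0.1 0.25 0.9 0 0"}}

```text
t: 34.6
eef_pos: [0.514, -0.1646, 0.1892]
orientation: [2.815, 0.363, 0.062]
contact_force: [-0.7, -0.5, -3.6]
opening: 0.0056
```

```bash
python3 -c "
from tp import *
tplan((.02,-.09,np.linspace(.14,.16,8)),-75,[18,14,10,6,3,0,0,0])"
```

```text
t 34.60 p [ 0.514  -0.1646  0.1892] x [0.967 0.254 0.004] y [ 0.241 -0.923  0.301] z [ 0.08  -0.29  -0.954] open 0.0056 F [-0.7 -0.5 -3.6] q [ 0.04   0.361  0.011  2.006  0.439  0.725 -1.587]
lip in tray [ 0.0121 -0.0449  0.1361] tilt 17.5 yaw -75.3
-0.15 1 0.45 -0.12 -0.03 -0.08; -0 0.08 0.32 1 -0 -0; 0 0.07 0.31 1 0 -0; 0 0.06 0.31 1 -0 0; 0 0.05 0.2 0.75 -0 -0; -0 0.04 0.2 0.75 0 0; 0 0 -0.14 0 0 0; 0 0 -0.14 0 0 0
```

{"fn": "servo_tool", "kwargs": {"deltas": "0 0.3 0.2 0.9 0 0; 0 0.3 0.2 0.9 0 0; 0 0.3 0.2 0.8 0 0; 0 0.3 0.1 0.6 0 0; 0 0.2 0 0.4 0 0; 0 0 0 0.2 0 0"}}

```text
t: 35.2
eef_pos: [0.5166, -0.203, 0.1804]
orientation: [3.088, 0.385, 0.0]
contact_force: [-0.8, 0.2, -2.6]
opening: 0.0061
```

```bash
python3 -c "
from tp import *
state()
plan([.5652,-.2912,.16],Rdown(-13),18,dmax=.7,tmax=1)"
```

```text
t 35.20 p [ 0.5166 -0.203   0.1804] x [ 0.969  0.245 -0.004] y [ 0.245 -0.969  0.029] z [ 0.004 -0.029 -1.   ] open 0.0061 F [-0.8  0.2 -2.6] q [ 0.359  0.444 -0.105  1.851  0.097  0.839 -1.123]
lip in tray [ 0.013  -0.0734  0.1617] tilt 1.7 yaw -75.8
0.18 0.7 0.17 0.02 0.02 -1; 0.13 0.7 0.16 0.02 0.02 -1; 0.08 0.7 0.16 0.02 0.02 -1; 0.04 0.7 0.16 0.02 0.02 -1; -0.01 0.7 0.16 0.02 0.02 -1; -0.07 0.7 0.16 0.02 0.02 -1; -0.11 0.7 0.16 0.02 0.02 -1; -0.02 0.05 0.01 0.02 0.02 -1; 0 0.01 0 0.03 0.02 -1; 0 -0 0 0.02 0.02 -1; 0.01 -0 0 0.03 0.02 -1; -0 -0 0 0.03 0.01 -1; -0 -0 0 0.02 0.01 -1; -0 -0.01 0 0.02 0.02 -1; -0 0 0 0.03 0.02 -1; -0 0 0 0.02 0.01 -0.7; -0 0 0 -0 -0 0; -0 0 0 -0 -0 0
left [ 0.0001 -0.0001 -0.    ] [-0.01 -0.02  0.01]
```

{"fn": "servo_tool", "kwargs": {"deltas": "0.1 0.5 0.1 0 0 -1; 0.1 0.7 0.1 0 0 -1; 0.1 0.7 0.1 0 0 -1; 0 0.7 0.1 0 0 -1; 0 0.7 0.1 0 0 -1; 0 0.6 0.1 0 0 -1; -0.1 0.4 0.1 0 0 -1; 0 0.2 0 0 0 -1"}}

```text
t: 36.0
eef_pos: [0.5561, -0.2855, 0.1664]
orientation: [2.853, 1.254, -0.033]
contact_force: [-0.3, -1.1, -3.0]
opening: 0.0056
```

```bash
python3 -c "
from tp import *
state()
plan([.5652,-.2912,.14],Rdown(-13),10,dmax=.7,tmax=1)"
```

```text
t 36.00 p [ 0.5561 -0.2855  0.1664] x [ 0.676  0.736 -0.029] y [ 0.737 -0.676  0.014] z [-0.009 -0.031 -0.999] open 0.0056 F [-0.3 -1.1 -3. ] q [ 0.538  0.583 -0.214  1.662  0.189  0.913 -0.5  ]
lip in tray [-0.0112 -0.1938  0.1496] tilt 0.8 yaw -42.5
0.07 0.27 0.7 0.01 0.06 -1; 0.05 0.24 0.62 0.01 0.06 -1; -0 0 0 0.01 0.06 -1; -0 0 0 0.01 0.06 -1; -0 0 0 0.01 0.07 -1; -0 0 0 0.02 0.06 -1; -0 0 0 0.01 0.07 -1; -0 0 0 0.01 0.02 -0.38; -0 0 0 -0 0 -0; -0 0 0 -0 0 -0
left [ 0.0001 -0.0001 -0.    ] [-0.01  0.02 -0.01]
```

{"fn": "servo_tool", "kwargs": {"deltas": "0 0.2 0.4 0 0.1 -1; 0.1 0.2 0.4 0 0.1 -1; 0 0.1 0.3 0 0.1 -1; 0 0 0.3 0 0.1 -1; 0 0 0.2 0 0.1 -1; 0 0 0.1 0 0.1 -0.9; 0 0 0 0 0 -0.4; 0 0 0 0 0 0"}}

```text
t: 36.8
eef_pos: [0.5599, -0.2914, 0.1288]
orientation: [-2.509, -1.886, -0.003]
contact_force: [-0.1, 0.7, -4.0]
opening: 0.0055
```

```bash
python3 -c "
from tp import *
state()
plan([.5652,-.2912,.065],Rdown(-13),8,dmax=.7,tmax=1)
snap('wrist','w1')"
```

```text
t 36.80 p [ 0.5599 -0.2914  0.1288] x [0.278 0.961 0.003] y [ 0.961 -0.278 -0.001] z [-0.     0.003 -1.   ] open 0.0055 F [-0.1  0.7 -4. ] q [ 0.642  0.658 -0.332  1.654  0.259  0.874 -0.074]
lip in tray [-0.036  -0.2505  0.114 ] tilt -0.1 yaw -16.1
0.02 0.06 0.7 -0.02 -0.04 -0.78; 0.01 0.05 0.7 0 -0 -0; 0.02 0.06 0.7 0 -0 -0; 0.01 0.05 0.7 0 -0 -0; 0.01 0.03 0.39 0 -0 -0; 0 0 0 0 -0 -0; 0 0 0 0 -0 -0; 0 0 0 0 -0 -0
left [ 0.0001 -0.     -0.    ] [ 0.02 -0.01 -0.  ]
```

View pics/w1.png

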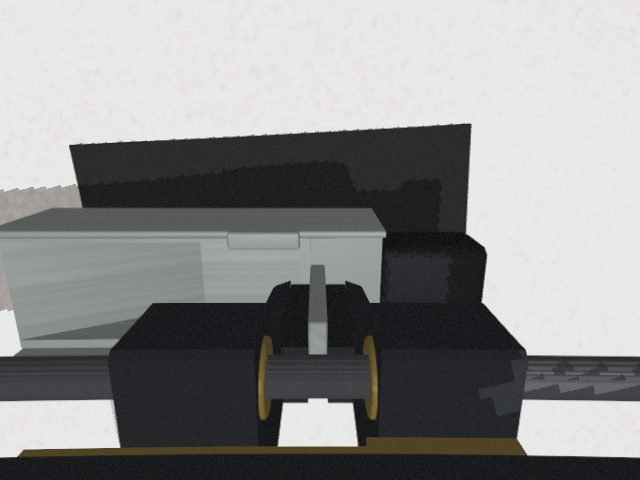

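Scoop empty and held unchanged. Lower it.

{"fn": "servo_tool", "kwargs": {"deltas": "0 0.05 0.6 0 0 -0.6; 0 0.05 0.7 0 0 0; 0 0.05 0.7 0 0 0; 0 0 0.6 0 0 0; 0 0 0.4 0 0 0; 0 0 0.2 0 0 0; 0 0 0 0 0 0"}}

```text
t: 37.55
eef_pos: [0.5622, -0.2912, 0.0577]
orientation: [-2.466, -1.939, 0.001]
contact_force: [-0.2, 0.7, -3.5]
opening: 0.0056
```

```bash
python3 -c "
from tp import *
state()
plan([.5652,-.2912,.054],Rdown(-13),3,dmax=.7,tmax=1)"
```

```text
t 37.55 p [ 0.5622 -0.2912  0.0577] x [0.236 0.972 0.003] y [ 0.972 -0.236 -0.004] z [-0.003  0.003 -1.   ] open 0.0056 F [-0.2  0.7 -3.5] q [ 0.624  0.761 -0.31   1.671  0.307  0.762 -0.069]
lip in tray [-0.0352 -0.2558  0.0432] tilt -0.2 yaw -13.6
0.04 0.15 0.18 -0.05 -0.04 -0.16; -0 -0 0 -0 0 -0; -0 -0 0 -0 0 -0
left [-0.0001 -0.     -0.0001] [-0.01  0.02 -0.  ]
```

{"fn": "servo_tool", "kwargs": {"deltas": "0 0 0.15 0 0 0; 0 0 0.12 0 0 0; 0 0 0 0 0 0"}}

```text
t: 37.85
eef_pos: [0.563, -0.2913, 0.0546]
orientation: [-2.467, -1.94, 0.0]
contact_force: [0.3, -0.4, -3.7]
opening: 0.0059
```

```bash
python3 -c "
from tp import *
state()"
```

```text
t 37.85 p [ 0.563  -0.2913  0.0546] x [0.236 0.972 0.002] y [ 0.972 -0.236 -0.002] z [-0.002  0.002 -1.   ] open 0.0059 F [ 0.3 -0.4 -3.7] q [ 0.622  0.766 -0.309  1.67   0.31   0.757 -0.072]
lip in tray [-0.0344 -0.2558  0.04  ] tilt -0.1 yaw -13.6
```

{"fn": "servo_tool", "kwargs": {"deltas": "0 0 0.12 0 0 0; 0 0 0.1 0 0 0"}}

```text
t: 38.05
eef_pos: [0.5635, -0.2914, 0.0538]
orientation: [-2.468, -1.94, 0.001]
contact_force: [-8.7, 3.6, 20.2]
opening: 0.006
```

```bash
python3 -c "
from tp import *
state()"
```

```text
t 38.05 p [ 0.5635 -0.2914  0.0538] x [0.236 0.972 0.001] y [ 0.972 -0.236 -0.002] z [-0.002  0.001 -1.   ] open 0.0060 F [-8.7  3.6 20.2] q [ 0.62   0.767 -0.308  1.67   0.311  0.755 -0.073]
lip in tray [-0.0339 -0.2559  0.0391] tilt -0.1 yaw -13.7
```

Standing on the mat. Open and rise.

{"fn": "servo_tool", "kwargs": {"deltas": "0 0 -0.04 0 0 0; 0 0 0 0 0 0; 0 0 0 0 0 0; 0 0 0 0 0 0; 0 0 -0.4 0 0 0; 0 0 -0.8 0 0 0; 0 0 -0.9 0 0 0; 0 0 -0.9 0 0 0", "claw": 0.3}}

```text
t: 38.85
eef_pos: [0.5646, -0.2918, 0.1188]
orientation: [-2.47, -1.941, -0.001]
contact_force: [0.1, -0.1, -0.1]
opening: 0.0574
```

{"fn": "servo_tool", "kwargs": {"deltas": "0 0 -0.9 0 0 0; 0 0 -0.9 0 0 0; 0.3 0 -0.6 0 0 0; 0.8 0 -0.3 0 0 0; 1 0 0 0 0 0; 1 0 0 0 0 0; 0.5 0 0 0 0 0; 0 0 0 0 0 0"}}

```text
t: 39.65
eef_pos: [0.5853, -0.2149, 0.1839]
orientation: [2.463, 1.94, 0.01]
contact_force: [-0.1, -0.7, -0.4]
opening: 0.0573
```

```bash
python3 - <<'E'
from wr import *
ob(); snap("scene","z1",(130,60,410,270),2.8); snap("top","z2",(290,180,510,400),2.7); snap("wrist","z3")
E
```

```text
t 39.65 p [ 0.5853 -0.2149  0.1839] x [0.234 0.972 0.001] y [ 0.972 -0.234  0.009] z [ 0.009 -0.001 -1.   ] open 0.0573 F [-0.1 -0.7 -0.4] q [ 0.544  0.576 -0.372  1.651  0.245  0.952 -0.15 ]
```

View pics/z1.png

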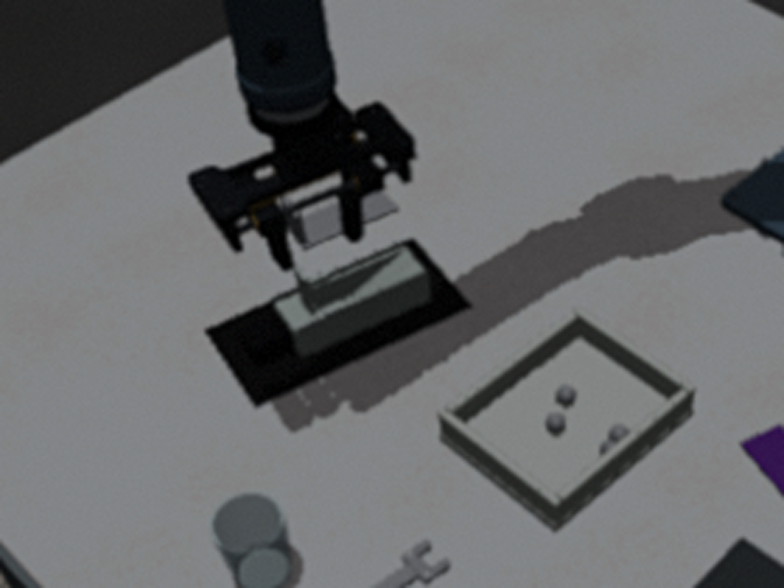

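View pics/z2.png

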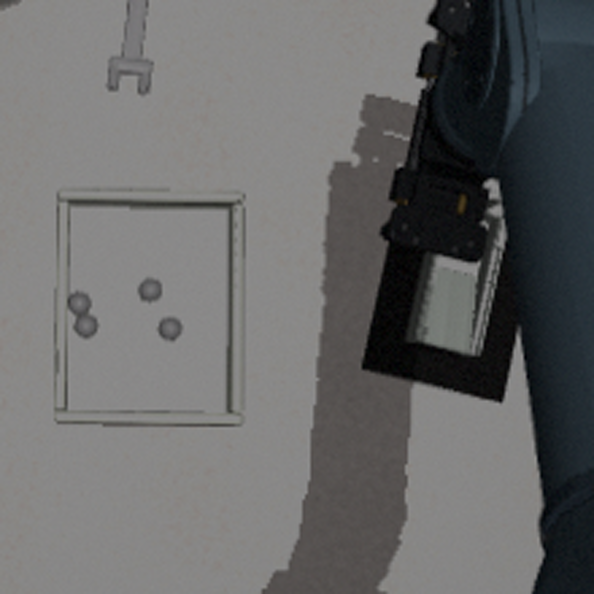

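View pics/z3.png

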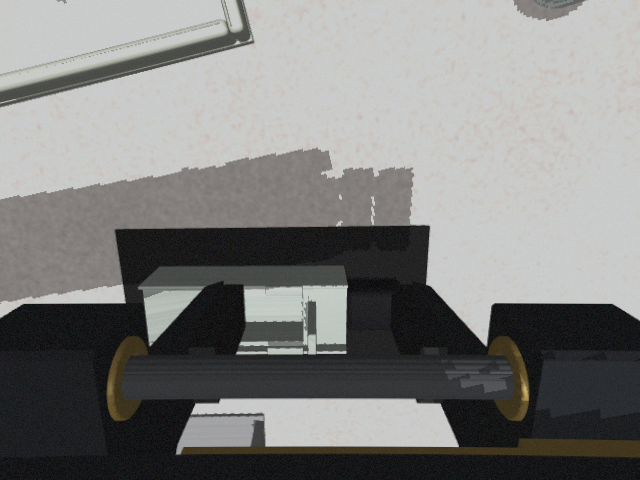

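```bash
python3 -c "
from bench import manip
print(manip.sign_off())"
```

```text
the job is handed in; nothing more can be done
None
```

The job is finished and handed in at about 39.8 s of the 72 s allowed; sign-off gives no verdict, so success is not confirmed.

**What I did:**
- I carried the scoop to the mat with its fin and the lid's tab pinched together. Wrist pictures during the carry and after letting go showed the lid still shut.
- I slid the lid forward about 46 mm and lifted it off. It lies flat on the bench to the right of the mat, tab up.
- I took the scoop again by its fin and tipped it nose-down to about 46° over the tray, so the balls rolled in.
- I stood the empty scoop back on the mat and moved the gripper clear of it.

**Last checks:**
- **Balls:** the top picture shows all four in the tray.
- **Scoop:** it stands upright about 3 mm from the mat's centre, worked out from where I released it. It was empty in the wrist pictures.
- **Lid:** the last pictures show it lying flat, partly hidden by the gripper. I did not measure its tilt.
- **Robot:** contact force was about zero and the fingers were open.
- **Bystanders:** I never touched the jar, beaker or wrench. I did not re-measure their positions at the end.

**What disagreed:** the arm ignored very small downward moves and then jumped. Set-downs therefore pressed briefly with about 20–50 N at the wrist, below the 120 N limit. At the first set-down on the mat, contact came about 5 mm lower than calculated, so the scoop may have shifted slightly in the grip.

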